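# Prop the grill chest open, nest the ramekins in it and shut it

### The job

Put the ramekins away in the stainless grill chest on the bench: throw the lid back, flip up the stay inside, rest the lid on it and let go; with the lid so propped, nest every loose ramekin that matches the one in the chest onto that one in a single upright stack. Leave the dishes that will not nest and everything else on the bench where they are. Then take the lid off the stay, fold the stay down and lower the lid fully shut; it must never slam.

Things in the scene. Friction and masses are not known exactly. Their poses are not given: they have to be found in the camera images.
- chest: Stainless box, fixed to the bench, 200 mm deep (its x), 250 mm wide (its y), 105 mm high, walls and floor 4 mm thick, open on top under a hinged lid. Origin: centre of its underside; its x axis points from the front wall to the back (hinge) wall, y to the left as seen from the front, z up.
- chest_floor (a point): Centre of the chest's inner floor, 4 mm above the bench.
- lid (a joint): Angle of the chest's lid in rad: 0 shut, 1.66 thrown right back against its stop, a little past upright, where it stays by its own weight. Short of upright it falls shut unless held or propped. Resting on the raised stay it reads about 1.39. Steel plate 3 mm thick with 9 mm turned-down edges, about 0.45 kg, free in its hinge (axis: chest's y).
- lid_hinge (a point): Point on the lid's hinge axis, middle of the top edge of the back wall, 105 mm above the bench. It turns with the lid.
- lid_handle (a point): Middle of the lid's bar handle: round steel bar 10 mm thick, 100 mm long, along the chest's y, on two end posts over the lid's outer face (32 to 35 mm clear beneath), 190 mm from the hinge axis along the lid and 43 mm off the lid's underside, whose plane holds the hinge axis. The lid reaches 14 mm beyond the bar. The bar can turn in the fingers as the lid swings.
- stay (a joint): Angle of the stay (prop rod) in rad: 0 lying along the back wall inside the chest, 1.70 swung up against its stop, 7 degrees past upright, where it stays by its own weight. It swings freely, in the plane of the back wall. Rod 8 mm thick, 150 mm long, 0.07 kg. Standing, its top end carries the lid; throw the lid back to raise or fold the stay.
- stay_pivot (a point): The stay's pivot, inside the chest at the left end of the back wall: 30 mm in front of the hinge axis, 100 mm to the left of the chest's middle, 95 mm above the bench. Its axis lies along the chest's x.
- stay_tab (a point): Where to pinch the stay's finger tab: a black rubber-sleeved pin 10 mm thick, 40 mm long, at the rod's free end 150 mm from the pivot, bent to point to the chest's front (-x) at every angle; this point is 22 mm in front of the rod. Lying, the rod points right (chest's -y) and the tab is 10 mm below the rim with free space under it.
- ramekin0: White ceramic nesting ramekin, 67 mm across, 36 mm high, 110 g: foot 38 mm wide, cone to a shoulder 24 mm up, above it an upright rim band 12 mm high and 67 mm across, wall 4 mm. Origin: centre of its underside. Nested, its shoulder rests on the rim of the one below, 12 mm higher than that one; the cone guides it in. This one stands in the chest already, on the floor in its front part, and begins the stack.
- ramekin1: White ceramic nesting ramekin, 67 mm across, 36 mm high, 110 g: foot 38 mm wide, cone to a shoulder 24 mm up, above it an upright rim band 12 mm high and 67 mm across, wall 4 mm. Origin: centre of its underside. Nested, its shoulder rests on the rim of the one below, 12 mm higher than that one; the cone guides it in. Loose on the bench; some of the four are absent in some runs.
- ramekin2: White ceramic nesting ramekin, 67 mm across, 36 mm high, 110 g: foot 38 mm wide, cone to a shoulder 24 mm up, above it an upright rim band 12 mm high and 67 mm across, wall 4 mm. Origin: centre of its underside. Nested, its shoulder rests on the rim of the one below, 12 mm higher than that one; the cone guides it in. Loose on the bench; some of the four are absent in some runs.
- ramekin3: White ceramic nesting ramekin, 67 mm across, 36 mm high, 110 g: foot 38 mm wide, cone to a shoulder 24 mm up, above it an upright rim band 12 mm high and 67 mm across, wall 4 mm. Origin: centre of its underside. Nested, its shoulder rests on the rim of the one below, 12 mm higher than that one; the cone guides it in. Loose on the bench; some of the four are absent in some runs.
- ramekin4: White ceramic nesting ramekin, 67 mm across, 36 mm high, 110 g: foot 38 mm wide, cone to a shoulder 24 mm up, above it an upright rim band 12 mm high and 67 mm across, wall 4 mm. Origin: centre of its underside. Nested, its shoulder rests on the rim of the one below, 12 mm higher than that one; the cone guides it in. Loose on the bench; some of the four are absent in some runs.
- straight_dish: White ceramic straight-sided round dish, 72 mm across from foot to rim and 42 mm high: it does not nest; leave it. Origin: centre of its underside.
- square_dish: White ceramic square dish, 64 x 64 mm, 34 mm high: it does not nest; leave it. Origin: centre of its underside.
- spice_jar: Spice jar, 50 mm across and 75 mm high, a bystander. Origin: centre of its underside.
- measuring_cup: Glass measuring cup with a handle, 86 mm across and 85 mm high, a bystander. Origin: centre of its underside.
- spatula: Wooden spatula, 320 mm long, lying flat to the left of the chest, a bystander.
- tongs: Steel tongs, 280 mm long, lying crosswise at the back of the bench, a bystander.

How it is judged:
On the way, in this order (a step that is already met when the one before it is completed fails the run):
1. the stay stands and the lid rests on it, let go (value of joint lid between 1.3 and 1.46 rad and value of joint stay above 1.55 rad and contact force between the fingers and anything else below 0.3 N and velocity of joint lid between -0.05 and 0.05 rad/s), for 0.4 s.
2. every loose ramekin is nested in the stack in the chest, the lid still propped (value of joint lid between 1.3 and 1.46 rad and value of joint stay above 1.55 rad and horizontal distance between each of ramekin1, ramekin2, ramekin3, ramekin4 and ramekin0 below 0.006 m and z of each of ramekin1, ramekin2, ramekin3, ramekin4 in the frame of chest below 0.06 m and angle between each of ramekin1, ramekin2, ramekin3, ramekin4's own z axis and vertical below 0.12 rad), for 0.3 s.
At the end, for the whole second after the job is handed in: Lid shut (below 0.04 rad), stay folded (below 0.08 rad), all ramekins upright (0.12 rad) and at rest in one nested stack in the chest: each within 6 mm of the first one's axis, and none higher than 60 mm above the bench (value of joint lid below 0.04 rad and value of joint stay below 0.08 rad and horizontal distance between ramekin0 and chest_floor below 0.12 m and z of each of ramekin0, ramekin1, ramekin2, ramekin3, ramekin4 in the frame of chest below 0.06 m and angle between each of ramekin0, ramekin1, ramekin2, ramekin3, ramekin4's own z axis and vertical below 0.12 rad and horizontal distance between each of ramekin1, ramekin2, ramekin3, ramekin4 and ramekin0 below 0.006 m and linear speed of each of ramekin0, ramekin1, ramekin2, ramekin3, ramekin4 below 0.02 m/s); the robot touches nothing.
It fails at once if the lid slams (comes shut faster than 3 rad/s) (value of joint lid below 0.1 rad and velocity of joint lid below -3 rad/s).
It fails at once if a dish that does not nest or another bystander is moved more than 6 cm (distance of any of straight_dish, square_dish, spice_jar, measuring_cup, spatula, tongs from where it was at the start of the episode above 0.06 m).
It fails at once if a standing bystander is tipped over (angle between any of straight_dish, square_dish, spice_jar, measuring_cup's own z axis and vertical above 0.6 rad).
Of ramekin1, ramekin2, ramekin3, ramekin4 only 2 to 4 are there at a start; the rules pass over those that are not, and their reading is None.
At some moment in a run one of ramekin1, ramekin2, ramekin3, ramekin4 may be knocked a few centimetres aside while the robot is not near it.
It also fails if it takes over 210 s, if anything falls off the work surface, if the arm or the gripper's body presses on something with over 40 N, if the wrist force passes 120 N, or if a joint passes its speed limit or range.

### The arm

A 6-joint arm with a two-finger parallel gripper is mounted at the origin on the work surface. World frame = base frame: x ahead of the robot, y to its left, z up, the work surface at z = 0. Lengths are in m, angles in rad, forces in N, time in s.
With the tool pointing down it reaches from about 0.325 to 0.875 m from the base axis. Payload 4.4 kg.
Tool frame: the origin (TCP) lies midway between the tips of the shut fingers; the grasp point (between the pads) lies 19 mm behind it (arm.hold_point_z is the distance from the TCP to the grasp point, in m); z points along the fingers, y is the line along which they close (so a half turn about z gives the same grasp; the last joint's range is limited). The gripper opens to 85 mm and grips with 20 to 120 N. Pads are 22 mm wide; open, the fingers measure 114 mm over their backs; the gripper's body (76 mm by 85 mm) begins 54 mm behind the grasp point. The pads swing forward as they close: fully open they stand 13 mm farther back than shut.
Start: joints at [-1.482, 0.207, 1.542, -0, 1.393, -0.15], TCP at [0.137, -0.559, 0.231] pointing down, gripper open.
Joint ranges: [-2.73, 2.73], [-0.86, 2.22], [0.23, 2.46], [-1.11, 4.25], [0.08, 2.63], [-2.82, 2.82]. Speed limits (rad/s): [2.79, 2.79, 3.14, 3.14, 3.14, 3.14].

### API

Orientations are given as [roll, pitch, yaw] about the fixed x, y, z axes, in that order (R = Rz(yaw) Ry(pitch) Rx(roll)).
In Python, from workcell import readout, vision, arm gives the robot as it stands.
- The arm moves only by the shell command python3 -m crank 'ROWS' [OPENING] [FORCE]. ROWS is JSON, a list of rows, each an object with "translation": the shift along the world's x, y, z in m, a list of three; "spin": the turn about the world's z in rad. A call has 1 to 8 rows; each row is the pose to reach, as a shift and turn from the pose commanded when the call began; what a row does not reach only later rows make up. A row lasts 1/12 s, in which the tool goes at most 41.7 mm and 7.16 degrees, less where a joint would pass 70% of its speed; a pose out of reach is approached as far as the arm can. A call with a gripper value outside its range is refused whole. OPENING is the opening in per cent of the stroke, from 0 (shut) to 100 (fully open), set as the call begins (- or left out, the last holds). The fingers move at their own pace and stop on an object; FORCE is the grip in N (left out, the last holds). Time passes only in rows, so rows that repeat a pose let the fingers close. It gives the time, the measured TCP pose, the force and the opening at its end, in the units of the state.
- readout.observe(): the state, without advancing time (a new reading comes with each control period).
- vision.snapshot(name): name is "scene" or "top" or "wrist"; returns a dict with "img" (400x640x3 uint8, red, green, blue), "z_map" (400x640 float32, m along the optical axis (not along the pixel's ray), 0 where there is no reading), "fov_y" (degrees; the focal length in pixels is half the picture's height over the tangent of half this angle, whatever the lens; pixels are square), "cx", "cy" (the principal point, pixels), "dist_coeffs" ([k1, k2, p1, p2, k3] as OpenCV has them; the pictures are not rectified), "view" (4x4, takes a point from world to camera coordinates). Camera axes: x right, y up, looking along -z (the intrinsics and any distortion apply to the point x, -y, -z); pixel columns grow to the right and rows downward; lengths in m; the calibration is good to about 2 mm. A picture is of the moment at which its call begins.
- arm.sign_off(): hands the job in, once; it reports no verdict.
The state is a dict: "time_s": time; "joint_positions": joint angles; "dq": joint speeds; "effort": joint torques, N m; "position": TCP position; "eef_rot": TCP orientation; "ft_force": force on the tool from outside, world axes, zero at the start; "moment": the same for the moment, N m; "grip_width": finger opening in m.
Only numpy, scipy, OpenCV 4.12 (cv2) and the standard library are available. Lean on these libraries where they do the work, as an engineer would, in place of code of your own. Each camera call takes 0.05 s, during which the arm holds its last target. There are 200 camera calls.

## Working session

There is one attempt and no reset: what is moved stays moved. The work goes in short steps, Python scripts to look and compute and a shell command to move; the robot and the scene stay as the last step left them, time stands still between calls to the robot, and variables do not carry over. Pictures are saved under pics/ and viewed, on a budget of 14 in all, crops included, one or two more only if the job needs it, and the job is handed in when it is done.

```bash
mkdir -p pics; ls; cat > h.py <<'E'
import numpy as np, cv2
from workcell import readout, vision, arm
def snap(n):
    s=vision.snapshot(n); h=s['img'].shape[0]
    f=h/2/np.tan(np.radians(s['fov_y'])/2)
    s['K']=np.array([[f,0,s['cx']],[0,f,s['cy']],[0,0,1.]]); s['D']=np.array(s['dist_coeffs'],float)
    s['V']=np.array(s['view']); return s
def rays(s,px):
    u=cv2.undistortPoints(np.array(px,float).reshape(-1,1,2),s['K'],s['D']).reshape(-1,2)
    d=np.c_[u[:,0],-u[:,1],-np.ones(len(u))]
    R=s['V'][:3,:3]; return -R.T@s['V'][:3,3], d@R
def plane(s,px,z):
    o,d=rays(s,px); return o+d*((z-o[2])/d[:,2])[:,None]
def pts(s):
    # world point per pixel from depth
    h,w=s['z_map'].shape; g=np.mgrid[0:h,0:w]; px=np.c_[g[1].ravel(),g[0].ravel()]
    o,d=rays(s,px); P=o+d*s['z_map'].ravel()[:,None]; P[s['z_map'].ravel()==0]=np.nan
    return P.reshape(h,w,3)
def proj(s,P):
    P=np.atleast_2d(P)@s['V'][:3,:3].T+s['V'][:3,3]; Q=P*[1,-1,-1]
    return cv2.projectPoints(Q.reshape(-1,1,3),np.zeros(3),np.zeros(3),s['K'],s['D'])[0].reshape(-1,2)
def save(s,n): cv2.imwrite('pics/'+n+'.png',s['img'][:,:,::-1])
def st():
    o=readout.observe(); print({k:np.round(o[k],3).tolist() for k in('time_s','position','eef_rot','ft_force','grip_width')})
E
python3 - <<'E'
from h import *
for n in('scene','top'):
    s=snap(n); save(s,n+'0'); print(n,s['fov_y'],s['D'],np.round(s['V'],3).tolist(),(s['z_map']==0).mean())
st()
print(arm.hold_point_z)
E
```

```text
pics
scene 42.04100287450825 [-0.05858536  0.          0.          0.          0.        ] [[-0.096, 0.995, -0.009, -0.014], [-0.839, -0.076, 0.538, 0.394], [0.535, 0.06, 0.843, -1.766], [0.0, 0.0, 0.0, 1.0]] 0.00408203125
top 52.488259512791096 [-0.05547089  0.          0.          0.          0.        ] [[0.023, -1.0, 0.008, 0.027], [0.991, 0.024, 0.135, -0.578], [-0.135, 0.005, 0.991, -1.282], [0.0, 0.0, 0.0, 1.0]] 0.003875
{'time_s': 0.1, 'position': [0.136, -0.558, 0.23], 'eef_rot': [-3.139, -0.0, 0.24], 'ft_force': [-0.011, -0.007, -0.279], 'grip_width': 0.086}
0.0187
```

View pics/top0.png

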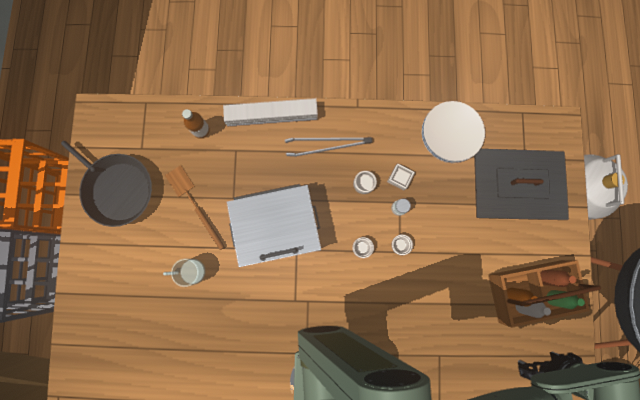

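View pics/scene0.png

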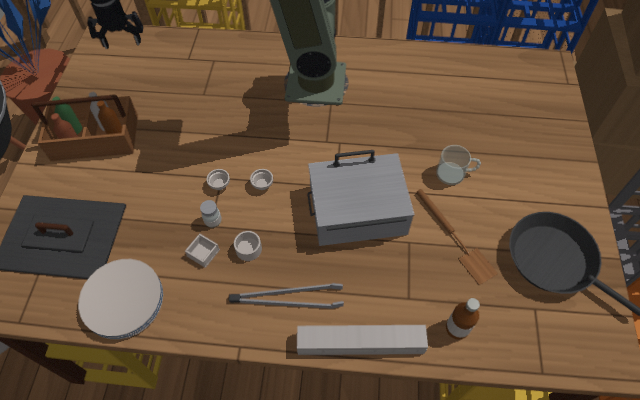

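Top view: chest at about (275,225), with its handle at (280,255), nearest the robot. There are three round dishes, at (366,182), (363,247) and (402,244). The square dish is at (402,176) and the jar at (402,206). In the scene view the dish at (247,246) looks straight-sided, and the two at (218,180) and (261,180) look like ramekins. Next I measure with depth.

```bash
cat >> h.py <<'E'
def circ(P2):
    A=np.c_[2*P2,np.ones(len(P2))]; c=np.linalg.lstsq(A,(P2**2).sum(1),rcond=None)[0]
    return c[:2],np.sqrt(c[2]+c[:2]@c[:2])
def blobs(s,lo=0.015,hi=0.2,box=((0.3,0.95),(-0.5,0.35))):
    P=pts(s); m=((P[...,2]>lo)&(P[...,2]<hi)&(P[...,0]>box[0][0])&(P[...,0]<box[0][1])&(P[...,1]>box[1][0])&(P[...,1]<box[1][1])).astype(np.uint8)
    n,l,stt,c=cv2.connectedComponentsWithStats(m)
    return P,l,stt,c
E
python3 - <<'E'
from h import *
for n in('top','scene'):
    s=snap(n); P,l,stt,c=blobs(s)
    for i in range(1,len(stt)):
        if stt[i,4]<60: continue
        Q=P[l==i]; zt=np.percentile(Q[:,2],97); R=Q[Q[:,2]>zt-.006][:,:2].astype(np.float32)
        print(n,stt[i].tolist(),'ztop %.3f'%zt,'minrect',[np.round(v,3).tolist() if np.ndim(v) else round(v,2) for v in cv2.minAreaRect(R)],'circ',np.round(cv2.minEnclosingCircle(R)[0],3),round(cv2.minEnclosingCircle(R)[1],4))
    # lid plane
    m=(abs(P[...,2]-.107)<.006)&(P[...,0]>.35)&(P[...,0]<.8)&(abs(P[...,1]-.1)<.2)
    Q=P[m]; print('lid',len(Q),np.median(Q[:,2]),cv2.minAreaRect(Q[:,:2].astype(np.float32)))
    m=(abs(P[...,2]-.148)<.009)&(P[...,0]>.35)&(P[...,0]<.8)&(abs(P[...,1]-.1)<.2)
    Q=P[m]; print('bar',len(Q),cv2.minAreaRect(Q[:,:2].astype(np.float32)),Q[:,2].max())
E
```

```text
top [224, 99, 94, 27, 1843] ztop 0.061 minrect [[0.88, 0.198], [0.057, 0.31], 5.84] circ [0.879 0.198] 0.1571
top [422, 101, 56, 62, 2805] ztop 0.042 minrect [[0.83, -0.407], [0.211, 0.185], 0.49] circ [ 0.83  -0.421] 0.1066
top [335, 137, 37, 11, 123] ztop 0.026 minrect [[0.791, -0.08], [0.026, 0.125], 11.82] circ [ 0.784 -0.082] 0.0628
top [286, 147, 48, 9, 84] ztop 0.029 minrect [[0.749, 0.067], [0.007, 0.152], 8.93] circ [0.752 0.067] 0.076
top [388, 163, 26, 26, 179] ztop 0.039 minrect [[0.672, -0.241], [0.064, 0.065], 63.73] circ [ 0.672 -0.241] 0.0438
top [354, 171, 23, 23, 165] ztop 0.047 minrect [[0.649, -0.122], [0.067, 0.069], 0.06] circ [ 0.65  -0.122] 0.0361
top [227, 184, 94, 83, 5809] ztop 0.115 minrect [[0.496, 0.169], [0.211, 0.255], 13.22] circ [0.492 0.169] 0.1597
top [391, 199, 19, 16, 236] ztop 0.081 minrect [[0.567, -0.236], [0.041, 0.043], 82.07] circ [ 0.568 -0.235] 0.0225
top [391, 234, 21, 21, 211] ztop 0.040 minrect [[0.445, -0.241], [0.064, 0.065], 45.39] circ [ 0.445 -0.241] 0.0341
top [353, 237, 20, 21, 199] ztop 0.041 minrect [[0.434, -0.115], [0.064, 0
[... 1048 characters left out ...]
ztop 0.041 minrect [[0.828, -0.406], [0.21, 0.187], 0.12] circ [ 0.826 -0.416] 0.1081
scene [228, 283, 115, 22, 438] ztop 0.026 minrect [[0.781, 0.005], [0.043, 0.292], 11.63] circ [0.767 0.002] 0.146
scene [300, 301, 44, 6, 111] ztop 0.029 minrect [[0.79, 0.137], [0.009, 0.028], 13.28] circ [0.79  0.137] 0.0141
scene [297, 325, 128, 29, 3487] ztop 0.060 minrect [[0.879, 0.2], [0.057, 0.306], 6.0] circ [0.875 0.2  ] 0.1545
lid 5929 0.10857563268086179 ((0.49443989992141724, 0.173263281583786), (0.21961283683776855, 0.25559452176094055), 13.212494850158691)
bar 151 ((0.40486598014831543, 0.15191075205802917), (0.014145005494356155, 0.10931407660245895), 14.673657417297363) 0.15691145132954776
```

```bash
python3 -m crank '[{"translation":[0.04,0.03,0],"spin":0.12},{"translation":[0.08,0.06,0],"spin":0.24},{"translation":[0.12,0.09,0],"spin":0.36},{"translation":[0.15,0.12,0],"spin":0.48},{"translation":[0.18,0.15,0],"spin":0.6},{"translation":[0.21,0.18,0],"spin":0.72},{"translation":[0.24,0.21,0],"spin":0.84},{"translation":[0.27,0.24,0],"spin":0.96}]' 60
python3 -m crank '[{"translation":[0,0.04,0],"spin":0.12},{"translation":[0,0.08,0],"spin":0.24},{"translation":[0,0.12,0],"spin":0.36},{"translation":[0,0.16,0],"spin":0.48},{"translation":[0,0.20,0],"spin":0.6},{"translation":[0,0.24,0],"spin":0.6},{"translation":[0,0.28,0],"spin":0.6},{"translation":[0,0.32,0],"spin":0.6}]'
```

```text
time_s: 0.87
position: [0.3873, -0.337, 0.2312]
eef_rot: [3.142, 0.0, 1.205]
ft_force: [0.6, 0.0, 0.2]
grip_width: 0.0514
time_s: 1.53
position: [0.3857, -0.017, 0.2314]
eef_rot: [3.141, 0.0, 1.799]
ft_force: [-0.0, 0.7, -0.5]
grip_width: 0.0511
```

```bash
python3 -m crank '[{"translation":[0.01,0.04,0],"spin":0},{"translation":[0.02,0.08,0],"spin":0},{"translation":[0.02,0.12,0],"spin":0},{"translation":[0.02,0.16,0],"spin":0},{"translation":[0.02,0.166,0],"spin":0},{"translation":[0.02,0.166,0],"spin":0},{"translation":[0.02,0.166,0],"spin":0}]'
python3 - <<'E'
from h import *
s=snap('wrist'); save(s,'w1'); st()
P=pts(s)
m=(P[...,2]>.135)&(P[...,2]<.165); Q=P[m]; print(len(Q))
if len(Q): print(cv2.minAreaRect(Q[:,:2].astype(np.float32)), np.percentile(Q[:,2],[5,50,95]))
E
```

```text
time_s: 2.12
position: [0.406, 0.147, 0.231]
eef_rot: [-3.141, 0.001, 1.801]
ft_force: [-0.8, 0.3, -0.9]
grip_width: 0.0513
{'time_s': 2.167, 'position': [0.406, 0.146, 0.231], 'eef_rot': [-3.141, 0.001, 1.799], 'ft_force': [0.381, 0.195, -0.198], 'grip_width': 0.051}
1672
((0.40494969487190247, 0.1492600440979004), (0.009849333204329014, 0.1078982800245285), 12.998032569885254) [0.14943324 0.15224753 0.1537522 ]
```

View pics/w1.png

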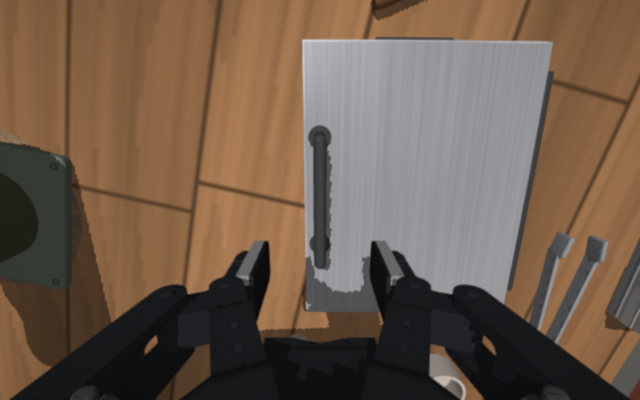

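The wrist view shows the bar at about column 320, rows 135–260, centred between the fingers (250 and 390). I go down and grip it.

```bash
python3 -m crank '[{"translation":[-0.001,0.002,-0.03],"spin":0},{"translation":[-0.001,0.002,-0.06],"spin":0},{"translation":[-0.001,0.002,-0.085],"spin":0},{"translation":[-0.001,0.002,-0.102],"spin":0},{"translation":[-0.001,0.002,-0.102],"spin":0}]'
python3 -m crank '[{"translation":[0,0,0]},{"translation":[0,0,0]},{"translation":[0,0,0]},{"translation":[0,0,0]},{"translation":[0,0,0]},{"translation":[0,0,0]}]' 0 30
python3 - <<'E'
import numpy as np
# arc shifts per angle from theta=0
psi=0.2285; c,s=np.cos(psi),np.sin(psi)
f=lambda t:(-.190*np.cos(t)+.043*np.sin(t), .190*np.sin(t)+.043*np.cos(t))
x0,z0=f(0)
for t in list(np.arange(0,1.66,.1))+[1.39,1.66]:
    x,z=f(t); d=x-x0; print(round(t,2),np.round([d*c,d*s,z-z0],3))
E
```

```text
time_s: 2.58
position: [0.4019, 0.1467, 0.1254]
eef_rot: [-3.132, -0.0, 1.796]
ft_force: [-1.1, -0.1, 0.4]
grip_width: 0.0513
0.0 [0. 0. 0.]
0.1 [0.005 0.001 0.019]
0.2 [0.012 0.003 0.037]
0.3 [0.021 0.005 0.054]
0.4 [0.031 0.007 0.071]
0.5 [0.043 0.01  0.086]
0.6 [0.056 0.013 0.1  ]
0.7 [0.07  0.016 0.112]
0.8 [0.086 0.02  0.123]
0.9 [0.103 0.024 0.133]
1.0 [0.12  0.028 0.14 ]
1.1 [0.138 0.032 0.146]
1.2 [0.157 0.037 0.15 ]
1.3 [0.176 0.041 0.152]
1.4 [0.195 0.045 0.152]
1.5 [0.214 0.05  0.15 ]
1.6 [0.232 0.054 0.146]
1.39 [0.193 0.045 0.152]
1.66 [0.243 0.057 0.142]invalid input
```

```bash
python3 -m crank '[{"translation":[0,0,0],"spin":0},{"translation":[0,0,0],"spin":0},{"translation":[0,0,0],"spin":0},{"translation":[0,0,0],"spin":0},{"translation":[0,0,0],"spin":0},{"translation":[0,0,0],"spin":0}]' 0 30
```

```text
time_s: 3.08
position: [0.4055, 0.1486, 0.131]
eef_rot: [3.141, 0.002, 1.8]
ft_force: [-3.7, -2.8, 4.8]
grip_width: 0.0084
```

```bash
python3 -m crank '[{"translation":[0.005,0.001,0.019],"spin":0},{"translation":[0.012,0.003,0.037],"spin":0},{"translation":[0.021,0.005,0.054],"spin":0},{"translation":[0.031,0.007,0.071],"spin":0},{"translation":[0.043,0.01,0.086],"spin":0},{"translation":[0.056,0.013,0.1],"spin":0},{"translation":[0.07,0.016,0.112],"spin":0},{"translation":[0.086,0.02,0.123],"spin":0}]'
python3 -m crank '[{"translation":[0.017,0.004,0.01],"spin":0},{"translation":[0.034,0.008,0.017],"spin":0},{"translation":[0.052,0.012,0.023],"spin":0},{"translation":[0.071,0.017,0.027],"spin":0},{"translation":[0.09,0.021,0.029],"spin":0},{"translation":[0.109,0.025,0.029],"spin":0},{"translation":[0.128,0.03,0.027],"spin":0},{"translation":[0.14,0.033,0.025],"spin":0}]'
python3 -m crank '[{"translation":[0.005,0.001,-0.001],"spin":0},{"translation":[0.01,0.002,-0.003],"spin":0},{"translation":[0.014,0.003,-0.005],"spin":0},{"translation":[0.014,0.003,-0.005],"spin":0}]'
python3 - <<'E'
from h import *
s=snap('scene'); save(s,'s1'); st()
E
```

```text
time_s: 3.75
position: [0.4887, 0.1682, 0.2552]
eef_rot: [-3.135, 0.002, 1.8]
ft_force: [-6.6, -3.9, 5.9]
grip_width: 0.0087
time_s: 4.42
position: [0.6334, 0.2024, 0.2796]
eef_rot: [3.138, 0.001, 1.8]
ft_force: [-0.1, -1.0, 0.6]
grip_width: 0.0088
time_s: 4.75
position: [0.6473, 0.2056, 0.2752]
eef_rot: [3.135, 0.0, 1.8]
ft_force: [2.0, 1.2, 5.2]
grip_width: 0.0089
{'time_s': 4.8, 'position': [0.647, 0.206, 0.275], 'eef_rot': [3.135, 0.0, 1.8], 'ft_force': [1.407, 0.116, 4.239], 'grip_width': 0.009}
```

View pics/s1.png

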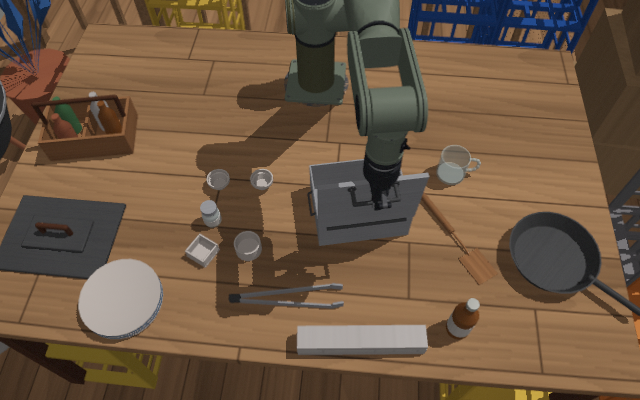

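The lid is back, with the gripper on the bar at about (380,195) in the scene view. I release gently and rise.

```bash
python3 -m crank '[{"translation":[0,0,0],"spin":0},{"translation":[0,0,0],"spin":0},{"translation":[0,0,0],"spin":0},{"translation":[0,0,0.02],"spin":0},{"translation":[0,0,0.05],"spin":0},{"translation":[0,0,0.085],"spin":0},{"translation":[0,0,0.085],"spin":0}]' 35
python3 -m crank '[{"translation":[-0.04,-0.01,0],"spin":-0.12},{"translation":[-0.08,-0.02,0],"spin":-0.24},{"translation":[-0.12,-0.03,0],"spin":-0.36},{"translation":[-0.16,-0.04,0],"spin":-0.48},{"translation":[-0.19,-0.06,0],"spin":-0.6},{"translation":[-0.22,-0.08,0],"spin":-0.72},{"translation":[-0.24,-0.1,0],"spin":-0.84},{"translation":[-0.24,-0.1,0],"spin":-0.96}]' 60
python3 - <<'E'
from h import *
s=snap('top'); save(s,'t1'); st(); P=pts(s)
psi=.2285; R=np.array([[np.cos(psi),-np.sin(psi)],[np.sin(psi),np.cos(psi)]])
C=np.array([.591,.193])-.1*R[:,0]
q=(P[...,:2]-C)@R
np.save('q.npy',np.dstack([q,P[...,2]]))
m=(abs(q[...,0])<.095)&(abs(q[...,1])<.12)
for lo,hi in((.0,.012),(.03,.06),(.085,.11)):
    k=m&(P[...,2]>lo)&(P[...,2]<hi); Q=q[k]; print(lo,hi,k.sum(), np.round(np.percentile(Q,[2,50,98],axis=0),3).tolist() if k.sum() else '')
k=m&(P[...,2]>.03)&(P[...,2]<.06)&(q[...,0]<.04); 
if k.sum(): print(cv2.minEnclosingCircle(q[k].astype(np.float32)))
cv2.imwrite('pics/t1c.png',cv2.resize(s['img'][150:290,190:350,::-1],(640,560),interpolation=cv2.INTER_CUBIC))
# lid underside angle
k=(P[...,2]>.13)&(q[...,0]>.05)&(q[...,0]<.18)&(abs(q[...,1])<.12); Q=np.c_[q[k][:,0]-.1,P[k][:,2]-.105]; print('lid pts',k.sum(),np.round(np.percentile(Q,[5,50,95],axis=0),3).tolist())
E
```

```text
time_s: 5.38
position: [0.6476, 0.2057, 0.3661]
eef_rot: [3.128, 0.001, 1.8]
ft_force: [0.3, 0.3, 2.5]
grip_width: 0.03
time_s: 6.05
position: [0.4015, 0.1033, 0.3571]
eef_rot: [3.141, 0.002, 0.832]
ft_force: [2.1, 1.0, -1.0]
grip_width: 0.0513
{'time_s': 6.1, 'position': [0.403, 0.104, 0.357], 'eef_rot': [3.141, -0.0, 0.828], 'ft_force': [0.474, -0.039, 0.011], 'grip_width': 0.051}
0.0 0.012 1867 [[-0.02, -0.118], [0.041, -0.008], [0.093, 0.115]]
0.03 0.06 126 [[-0.027, -0.081], [0.004, -0.022], [0.086, 0.12]]
0.085 0.11 332 [[-0.063, -0.056], [0.069, 0.067], [0.094, 0.12]]
((0.0030218753963708878, 0.01937936060130596), 0.10590581595897675)
lid pts 1921 [[0.004, 0.038], [0.012, 0.144], [0.058, 0.206]]
```

View pics/t1c.png

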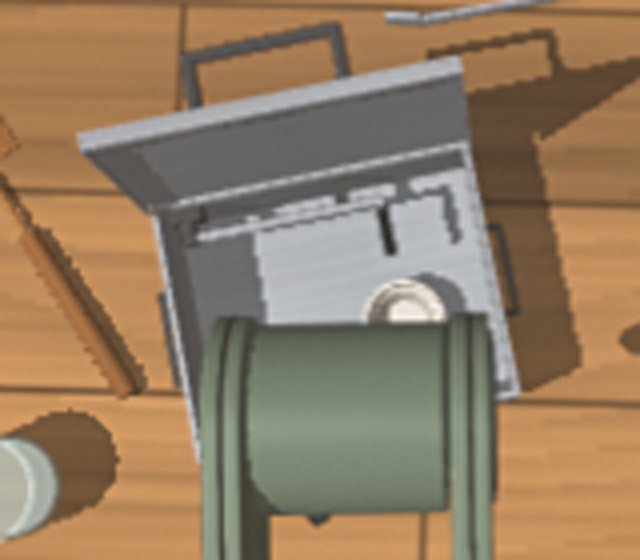

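The crop shows the lid leaning back, the stay rod along the back wall with its black tab at crop (388,230), and ramekin0 at crop (405,305). Next I move over the tab.

```bash
python3 -m crank '[{"translation":[0.03,0.006,0],"spin":-0.12},{"translation":[0.06,0.012,0],"spin":-0.24},{"translation":[0.09,0.018,0],"spin":-0.36},{"translation":[0.12,0.024,0],"spin":-0.48},{"translation":[0.149,0.028,-0.02],"spin":-0.6},{"translation":[0.149,0.028,-0.06],"spin":-0.6},{"translation":[0.149,0.028,-0.1],"spin":-0.6},{"translation":[0.149,0.028,-0.1],"spin":-0.6}]' 45
python3 - <<'E'
from h import *
s=snap('wrist'); save(s,'w2'); st(); P=pts(s)
psi=.2285; R=np.array([[np.cos(psi),-np.sin(psi)],[np.sin(psi),np.cos(psi)]]); C=np.array([.591,.193])-.1*R[:,0]
q=(P[...,:2]-C)@R
dark=s['img'].max(2)<70
k=dark&(P[...,2]>.08)&(P[...,2]<.115)&(q[...,0]<.075)&(q[...,0]>-.02)&(abs(q[...,1]+.05)<.06)
if k.sum(): print('tab',k.sum(),np.round(np.percentile(np.c_[q[k],P[k]],[5,50,95],axis=0),4).tolist())
k=(P[...,2]>.03)&(P[...,2]<.046)&(abs(q[...,0])<.09)&(abs(q[...,1])<.1)
if k.sum(): print('ram',k.sum(),cv2.minEnclosingCircle(q[k].astype(np.float32)),cv2.minEnclosingCircle(P[k][:,:2].astype(np.float32)))
E
```

```text
time_s: 6.77
position: [0.5474, 0.133, 0.2454]
eef_rot: [-3.138, 0.022, 0.242]
ft_force: [-3.4, -0.4, -3.0]
grip_width: 0.0385
{'time_s': 6.817, 'position': [0.55, 0.133, 0.25], 'eef_rot': [-3.139, 0.015, 0.242], 'ft_force': [0.166, -0.419, 0.309], 'grip_width': 0.038}
tab 317 [[0.0293, -0.0548, 0.5338, 0.1252, 0.0972], [0.0462, -0.0509, 0.5499, 0.1312, 0.0992], [0.0621, -0.0469, 0.5654, 0.1373, 0.1008]]
ram 762 ((-0.02310604602098465, -0.048428576439619064), 0.03387102112174034) ((0.4820636808872223, 0.1179446280002594), 0.03387099876999855)
```

View pics/w2.png

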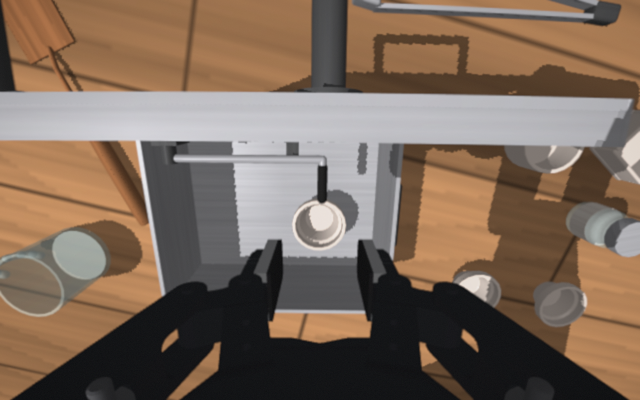

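The wrist view shows the tab at (322,182), ramekin0 at (318,223), and the fingers straddling column 320. The tab measures within 2 mm of the nominal geometry. I go down to pinch it.

```bash
python3 -m crank '[{"translation":[-0.002,-0.001,-0.03],"spin":0},{"translation":[-0.003,-0.001,-0.06],"spin":0},{"translation":[-0.003,-0.001,-0.09],"spin":0},{"translation":[-0.003,-0.001,-0.12],"spin":0},{"translation":[-0.003,-0.001,-0.145],"spin":0},{"translation":[-0.003,-0.001,-0.16],"spin":0},{"translation":[-0.003,-0.001,-0.16],"spin":0},{"translation":[-0.003,-0.001,-0.16],"spin":0}]'
```

```text
time_s: 7.48
position: [0.5532, 0.1325, 0.0995]
eef_rot: [3.141, -0.003, 0.241]
ft_force: [1.1, 0.4, 0.8]
grip_width: 0.0386
```

```bash
python3 -m crank '[{"translation":[-0.004,-0.001,-0.023],"spin":0},{"translation":[-0.004,-0.001,-0.023],"spin":0}]'
python3 -m crank '[{"translation":[0,0,0],"spin":0},{"translation":[0,0,0],"spin":0},{"translation":[0,0,0],"spin":0},{"translation":[0,0,0],"spin":0},{"translation":[0,0,0],"spin":0}]' 0 30
python3 - <<'E'
import numpy as np
for a in np.r_[np.arange(0,1.7,.12),1.7]:
    d=.15*(1-np.cos(a)); print(round(a,2),np.round([-.2265*d,.974*d,.15*np.sin(a)],3))
E
```

```text
time_s: 7.65
position: [0.5475, 0.1313, 0.075]
eef_rot: [3.142, -0.0, 0.24]
ft_force: [-1.8, 0.7, -1.0]
grip_width: 0.0384
time_s: 8.07
position: [0.5492, 0.1315, 0.0766]
eef_rot: [3.141, -0.004, 0.24]
ft_force: [-0.8, 1.1, 6.4]
grip_width: 0.0085
0.0 [-0.  0.  0.]
0.12 [-0.     0.001  0.018]
0.24 [-0.001  0.004  0.036]
0.36 [-0.002  0.009  0.053]
0.48 [-0.004  0.017  0.069]
0.6 [-0.006  0.026  0.085]
0.72 [-0.008  0.036  0.099]
0.84 [-0.011  0.049  0.112]
0.96 [-0.014  0.062  0.123]
1.08 [-0.018  0.077  0.132]
1.2 [-0.022  0.093  0.14 ]
1.32 [-0.026  0.11   0.145]
1.44 [-0.03   0.127  0.149]
1.56 [-0.034  0.145  0.15 ]
1.68 [-0.038  0.162  0.149]
1.7 [-0.038  0.165  0.149]
```

```bash
python3 -m crank '[{"translation":[0,0.001,0.018],"spin":0},{"translation":[-0.001,0.004,0.036],"spin":0},{"translation":[-0.002,0.009,0.053],"spin":0},{"translation":[-0.004,0.017,0.069],"spin":0},{"translation":[-0.006,0.026,0.085],"spin":0},{"translation":[-0.008,0.036,0.099],"spin":0},{"translation":[-0.011,0.049,0.112],"spin":0},{"translation":[-0.014,0.062,0.123],"spin":0}]'
python3 -m crank '[{"translation":[-0.004,0.015,0.009],"spin":0},{"translation":[-0.008,0.031,0.017],"spin":0},{"translation":[-0.012,0.048,0.022],"spin":0},{"translation":[-0.016,0.065,0.026],"spin":0},{"translation":[-0.02,0.083,0.027],"spin":0},{"translation":[-0.024,0.099,0.026],"spin":0},{"translation":[-0.024,0.103,0.026],"spin":0},{"translation":[-0.024,0.103,0.026],"spin":0}]'
```

```text
time_s: 8.73
position: [0.5354, 0.1902, 0.2011]
eef_rot: [3.134, -0.004, 0.239]
ft_force: [-0.4, -8.9, 7.9]
grip_width: 0.009
time_s: 9.4
position: [0.5104, 0.2963, 0.2261]
eef_rot: [3.139, -0.004, 0.241]
ft_force: [-1.5, -2.0, 8.8]
grip_width: 0.0086
```

```bash
python3 -m crank '[{"translation":[0,0,0],"spin":0},{"translation":[0,0,0],"spin":0},{"translation":[0,0,0],"spin":0},{"translation":[0,0,0.03],"spin":0},{"translation":[0,0,0.06],"spin":0},{"translation":[0,0,0.1],"spin":0},{"translation":[0,0,0.14],"spin":0},{"translation":[0,0,0.14],"spin":0}]' 40
python3 -m crank '[{"translation":[0,0,0],"spin":0.12},{"translation":[0,-0.01,0],"spin":0.24},{"translation":[0.01,-0.02,0],"spin":0.36},{"translation":[0.03,-0.03,0],"spin":0.48},{"translation":[0.05,-0.04,0],"spin":0.6},{"translation":[0.07,-0.05,0],"spin":0.72},{"translation":[0.09,-0.06,0],"spin":0.84},{"translation":[0.11,-0.07,0],"spin":0.96}]' 35
python3 -m crank '[{"translation":[0.01,-0.01,0],"spin":0.12},{"translation":[0.02,-0.02,0],"spin":0.24},{"translation":[0.027,-0.02,0],"spin":0.36},{"translation":[0.027,-0.02,0],"spin":0.48},{"translation":[0.027,-0.02,0],"spin":0.6},{"translation":[0.027,-0.02,0],"spin":0.6},{"translation":[0.027,-0.02,0],"spin":0.6}]'
python3 - <<'E'
from h import *
s=snap('scene'); save(s,'s2'); st(); P=pts(s)
psi=.2285; R=np.array([[np.cos(psi),-np.sin(psi)],[np.sin(psi),np.cos(psi)]]); C=np.array([.591,.193])-.1*R[:,0]
t=snap('top'); save(t,'t2')
for s in(s,t):
  P=pts(s); q=(P[...,:2]-C)@R
  k=(P[...,2]>.2)&(P[...,2]<.27)&(q[...,0]<.08)&(q[...,0]>0)&(abs(q[...,1]-.118)<.03)
  if k.sum(): print('stay top',k.sum(),np.round(np.percentile(np.c_[q[k],P[k][:,2:]],[5,50,95],axis=0),3).tolist())
  k=(P[...,2]>.24)&(P[...,2]<.32)&(q[...,0]>.1)&(q[...,0]<.19)&(abs(q[...,1])<.13)
  if k.sum(): print('lid',k.sum(),np.round(np.percentile(np.c_[q[k],P[k][:,2:]],[5,50,95],axis=0),3).tolist())
E
```

```text
time_s: 10.07
position: [0.5126, 0.2974, 0.3735]
eef_rot: [-3.139, -0.017, 0.24]
ft_force: [-0.1, -0.2, 2.0]
grip_width: 0.034
time_s: 10.73
position: [0.62, 0.2255, 0.3623]
eef_rot: [-3.14, 0.001, 1.206]
ft_force: [1.1, 0.9, 0.3]
grip_width: 0.0302
time_s: 11.32
position: [0.6462, 0.206, 0.3624]
eef_rot: [-3.14, -0.0, 1.797]
ft_force: [0.7, 0.3, -0.4]
grip_width: 0.0298
{'time_s': 11.367, 'position': [0.646, 0.206, 0.363], 'eef_rot': [-3.141, -0.0, 1.797], 'ft_force': [0.637, -0.543, -0.365], 'grip_width': 0.03}
stay top 55 [[0.028, 0.117, 0.244], [0.047, 0.12, 0.248], [0.062, 0.125, 0.251]]
lid 2034 [[0.111, -0.113, 0.245], [0.117, -0.011, 0.293], [0.161, 0.116, 0.311]]
lid 850 [[0.111, -0.117, 0.245], [0.115, 0.01, 0.297], [0.158, 0.101, 0.312]]
```

View pics/t2.png

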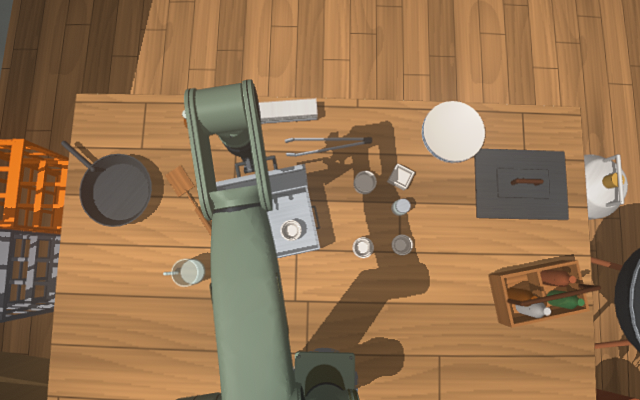

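The top view shows the stay standing (depth: tab at y≈0.12, z≈0.248) and ramekin0 at (291,229). The dishes are unmoved. I grip the bar again and lower the lid onto the stay.

```bash
python3 -m crank '[{"translation":[0.001,0,-0.03],"spin":0},{"translation":[0.001,0,-0.06],"spin":0},{"translation":[0.001,0,-0.08],"spin":0},{"translation":[0.001,0,-0.087],"spin":0},{"translation":[0.001,0,-0.087],"spin":0}]'
python3 -m crank '[{"translation":[0,0,0],"spin":0},{"translation":[0,0,0],"spin":0},{"translation":[0,0,0],"spin":0},{"translation":[0,0,0],"spin":0},{"translation":[0,0,0],"spin":0}]' 0 30
python3 -m crank '[{"translation":[-0.01,-0.002,0.003],"spin":0},{"translation":[-0.02,-0.005,0.006],"spin":0},{"translation":[-0.028,-0.007,0.008],"spin":0},{"translation":[-0.036,-0.009,0.009],"spin":0},{"translation":[-0.043,-0.01,0.01],"spin":0},{"translation":[-0.048,-0.011,0.01],"spin":0},{"translation":[-0.05,-0.012,0.01],"spin":0},{"translation":[-0.05,-0.012,0.01],"spin":0}]'
```

```text
time_s: 11.83
position: [0.6457, 0.206, 0.2731]
eef_rot: [-3.136, -0.0, 1.799]
ft_force: [0.1, -0.1, -0.6]
grip_width: 0.0302
time_s: 12.25
position: [0.6485, 0.2065, 0.2786]
eef_rot: [3.137, 0.0, 1.8]
ft_force: [0.5, 0.7, 3.2]
grip_width: 0.0085
time_s: 12.92
position: [0.5974, 0.1944, 0.2877]
eef_rot: [3.139, -0.0, 1.8]
ft_force: [-0.0, 0.4, 5.9]
grip_width: 0.0086
```

```bash
python3 -m crank '[{"translation":[-0.001,0,0],"spin":0},{"translation":[-0.002,-0.001,0],"spin":0},{"translation":[-0.003,-0.001,0],"spin":0},{"translation":[-0.003,-0.001,0],"spin":0}]'
python3 - <<'E'
from h import *
st()
s=snap('scene'); P=pts(s)
psi=.2285; R=np.array([[np.cos(psi),-np.sin(psi)],[np.sin(psi),np.cos(psi)]]); C=np.array([.591,.193])-.1*R[:,0]
q=(P[...,:2]-C)@R
k=(P[...,2]>.15)&(P[...,2]<.27)&(q[...,0]>.05)&(q[...,0]<.19)&(abs(q[...,1]+.09)<.03)
print(np.polyfit(P[k][:,2]-.105,q[k][:,0]-.1,1))
E
```

```text
time_s: 13.25
position: [0.5965, 0.1942, 0.2878]
eef_rot: [3.134, -0.001, 1.8]
ft_force: [4.9, 3.4, 3.8]
grip_width: 0.0088
{'time_s': 13.25, 'position': [0.596, 0.194, 0.288], 'eef_rot': [3.134, -0.001, 1.8], 'ft_force': [4.94, 3.381, 3.811], 'grip_width': 0.009}
[-0.19068676  0.00162567]
```

Contact with the stay is felt: reaction about 5 N, lid slope about 1.38 rad. I release.

```bash
python3 -m crank '[{"translation":[0.002,0,0],"spin":0},{"translation":[0.002,0,0],"spin":0}]'
python3 -m crank '[{"translation":[0,0,0],"spin":0},{"translation":[0,0,0],"spin":0},{"translation":[0,0,0],"spin":0},{"translation":[0.002,0,0.02],"spin":0},{"translation":[0.006,0.001,0.05],"spin":0},{"translation":[0.008,0.001,0.085],"spin":0},{"translation":[0.008,0.001,0.085],"spin":0},{"translation":[0.008,0.001,0.085],"spin":0}]' 35
python3 - <<'E'
from h import *
st()
s=snap('scene'); P=pts(s); save(s,'s3')
psi=.2285; R=np.array([[np.cos(psi),-np.sin(psi)],[np.sin(psi),np.cos(psi)]]); C=np.array([.591,.193])-.1*R[:,0]
q=(P[...,:2]-C)@R
k=(P[...,2]>.15)&(P[...,2]<.27)&(q[...,0]>.05)&(q[...,0]<.19)&(abs(q[...,1]+.09)<.03)
print(np.polyfit(P[k][:,2]-.105,q[k][:,0]-.1,1))
for n,s in(('scene',s),('top',snap('top'))):
    P,l,stt,c=blobs(s,box=((.3,.8),(-.5,.02)))
    for i in range(1,len(stt)):
        if stt[i,4]<60: continue
        Q=P[l==i]; zt=np.percentile(Q[:,2],97); R=Q[Q[:,2]>zt-.006][:,:2].astype(np.float32)
        print(n,'ztop %.3f'%zt,np.round(cv2.minEnclosingCircle(R)[0],3),round(cv2.minEnclosingCircle(R)[1],4))
E
```

```text
time_s: 13.47
position: [0.5972, 0.1944, 0.2878]
eef_rot: [3.138, -0.002, 1.8]
ft_force: [-0.1, 3.0, 5.8]
grip_width: 0.0085
time_s: 14.13
position: [0.6053, 0.1941, 0.3739]
eef_rot: [3.137, 0.001, 1.799]
ft_force: [0.2, -0.9, 0.0]
grip_width: 0.0298
{'time_s': 14.133, 'position': [0.605, 0.194, 0.374], 'eef_rot': [3.137, 0.001, 1.799], 'ft_force': [0.179, -0.938, 0.005], 'grip_width': 0.03}
[-0.18466501  0.00155496]
scene ztop 0.041 [ 0.445 -0.239] 0.0344
scene ztop 0.040 [ 0.432 -0.11 ] 0.0361
scene ztop 0.080 [ 0.567 -0.236] 0.023
scene ztop 0.046 [ 0.648 -0.118] 0.0373
scene ztop 0.038 [ 0.67  -0.239] 0.0436
scene ztop 0.042 [ 0.783 -0.409] 0.0925
scene ztop 0.025 [ 0.777 -0.061] 0.0829
scene ztop 0.024 [ 0.799 -0.04 ] 0.0596
top ztop 0.025 [ 0.779 -0.062] 0.0834
top ztop 0.042 [ 0.784 -0.41 ] 0.09
top ztop 0.040 [ 0.673 -0.24 ] 0.0424
top ztop 0.048 [ 0.648 -0.121] 0.0359
top ztop 0.081 [ 0.568 -0.236] 0.0224
top ztop 0.042 [ 0.445 -0.24 ] 0.0335
top ztop 0.041 [ 0.434 -0.117] 0.0331
```

View pics/s3.png

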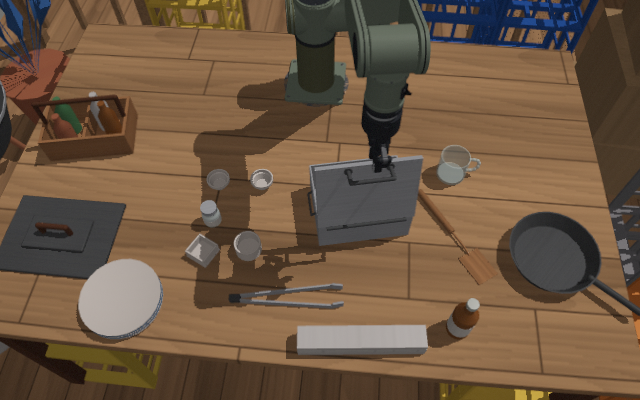

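The scene view shows the lid propped and let go: slope gives about 1.39 rad, lid top edge near (370,165). The ramekins at (218,180) and (261,180) are in place. I go to the nearer ramekin.

```bash
python3 -m crank '[{"translation":[-0.03,-0.02,0],"spin":-0.12},{"translation":[-0.06,-0.04,0],"spin":-0.24},{"translation":[-0.09,-0.06,0],"spin":-0.36},{"translation":[-0.12,-0.08,0],"spin":-0.48},{"translation":[-0.15,-0.1,0],"spin":-0.6},{"translation":[-0.17,-0.13,0],"spin":-0.72},{"translation":[-0.17,-0.16,0],"spin":-0.84},{"translation":[-0.17,-0.19,0],"spin":-0.96}]' 100
python3 -m crank '[{"translation":[0,-0.03,-0.02],"spin":-0.12},{"translation":[0,-0.06,-0.04],"spin":-0.24},{"translation":[0,-0.09,-0.06],"spin":-0.36},{"translation":[0,-0.119,-0.09],"spin":-0.48},{"translation":[0,-0.119,-0.13],"spin":-0.6},{"translation":[0,-0.119,-0.17],"spin":-0.61},{"translation":[0,-0.119,-0.21],"spin":-0.61},{"translation":[0,-0.119,-0.21],"spin":-0.61}]'
python3 - <<'E'
from h import *
s=snap('wrist'); save(s,'w3'); P=pts(s)
s2=snap('wrist'); st()
k=(P[...,2]>.03)&(P[...,2]<.046)&(abs(P[...,0]-.434)<.06)&(abs(P[...,1]+.115)<.06)
print('ram',k.sum(),cv2.minEnclosingCircle(P[k][:,:2].astype(np.float32)),np.percentile(P[k][:,2],[50,95]))
E
```

```text
time_s: 14.9
position: [0.4319, 0.0037, 0.3693]
eef_rot: [-3.139, 0.002, 0.835]
ft_force: [1.0, -0.4, 0.5]
grip_width: 0.0852
time_s: 15.57
position: [0.4256, -0.1111, 0.1511]
eef_rot: [-3.127, 0.018, 0.229]
ft_force: [-1.9, -0.2, -0.6]
grip_width: 0.0853
{'time_s': 15.667, 'position': [0.432, -0.114, 0.159], 'eef_rot': [-3.137, 0.006, 0.23], 'ft_force': [0.628, -0.902, 0.811], 'grip_width': 0.085}
ram 1205 ((0.4322858154773712, -0.11612726747989655), 0.03354077413678169) [0.03571703 0.03702164]
```

View pics/w3.png

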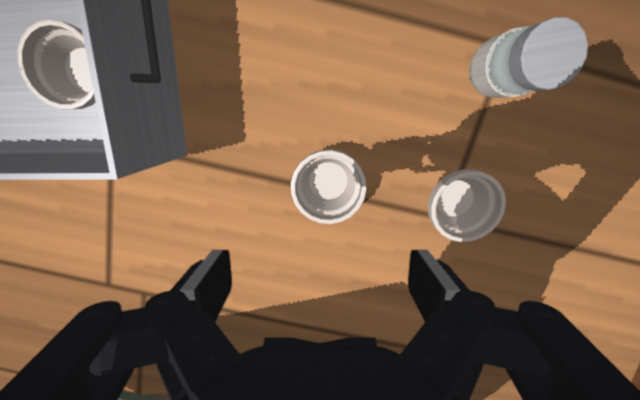

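The wrist view shows the target ramekin at (328,187), the other at (467,205) and ramekin0 at (58,65). The fingers straddle the target's column.

```bash
python3 -m crank '[{"translation":[-0.001,-0.001,-0.03],"spin":0},{"translation":[-0.001,-0.001,-0.06],"spin":0},{"translation":[-0.001,-0.001,-0.09],"spin":0},{"translation":[-0.001,-0.001,-0.1],"spin":0},{"translation":[-0.001,-0.001,-0.1],"spin":0},{"translation":[-0.001,-0.001,-0.1],"spin":0}]'
```

```text
time_s: 16.17
position: [0.435, -0.1164, 0.0632]
eef_rot: [3.14, -0.002, 0.23]
ft_force: [1.0, 0.1, 0.2]
grip_width: 0.0851
```

```bash
python3 -m crank '[{"translation":[-0.003,0,-0.025],"spin":0},{"translation":[-0.003,0,-0.045],"spin":0},{"translation":[-0.003,0,-0.051],"spin":0},{"translation":[-0.003,0,-0.051],"spin":0},{"translation":[-0.003,0,-0.051],"spin":0}]'
python3 -m crank '[{"translation":[0,0,0],"spin":0},{"translation":[0,0,0],"spin":0},{"translation":[0,0,0],"spin":0},{"translation":[0,0,0],"spin":0},{"translation":[0,0,0],"spin":0}]' 40 30
python3 -m crank '[{"translation":[0,0,0.02],"spin":0},{"translation":[0,0,0.05],"spin":0},{"translation":[0,0,0.09],"spin":0},{"translation":[0,0,0.13],"spin":0},{"translation":[0,0,0.165],"spin":0},{"translation":[0,0,0.165],"spin":0},{"translation":[0,0,0.165],"spin":0}]'
python3 - <<'E'
from h import *
s=snap('wrist'); save(s,'w4'); st()
P=pts(s); cv2.imwrite('pics/w4.png',s['img'][:,:,::-1])
T=readout.observe()['position']
k=(np.hypot(P[...,0]-T[0],P[...,1]-T[1])<.045)&(abs(P[...,2]-T[2]-.02)<.03)
Q=P[k]; zt=np.percentile(Q[:,2],97); print(k.sum(),zt)
# rim: near-white top
w=k&(s['img'].min(2)>110)&(P[...,2]>zt-.008); print(w.sum(),cv2.minEnclosingCircle(P[w][:,:2].astype(np.float32)),np.percentile(P[w][:,2],[5,50,95]))
E
```

```text
time_s: 16.58
position: [0.432, -0.1165, 0.012]
eef_rot: [3.14, -0.002, 0.23]
ft_force: [0.1, -0.4, 0.5]
grip_width: 0.0854
time_s: 17.0
position: [0.4321, -0.1166, 0.0125]
eef_rot: [3.139, -0.003, 0.23]
ft_force: [-2.7, 0.1, 7.1]
grip_width: 0.067
time_s: 17.58
position: [0.4325, -0.1168, 0.1789]
eef_rot: [3.136, -0.006, 0.23]
ft_force: [-0.1, 0.3, -2.7]
grip_width: 0.0669
{'time_s': 17.633, 'position': [0.431, -0.116, 0.176], 'eef_rot': [3.14, -0.002, 0.23], 'ft_force': [0.431, 0.644, -2.074], 'grip_width': 0.067}
19429 0.22202873291208342Traceback (most recent call last):
  File "<stdin>", line 8, in <module>
    return _quantile_unchecked(
        a, q, axis, out, overwrite_input, method, keepdims, weights)
    return _ureduce(a,
                    func=_quantile_ureduce_func,
    ...<5 lines>...
                    overwrite_input=overwrite_input,
                    method=method)
    r = func(a, **kwargs)
    result = _quantile(arr,
                       quantiles=q,
    ...<2 lines>...
                       out=out,
                       weights=wgt)
    slices_having_nans = np.isnan(arr[-1, ...])
                                  ~~~^^^^^^^^^
IndexError: index -1 is out of bounds for axis 0 with size 0
```

View pics/w4.png

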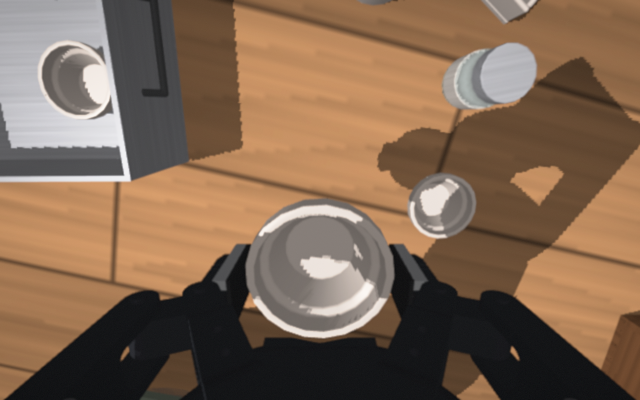

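The wrist view shows the ramekin held level at about (320,268) between the pads. ramekin0 is at (75,80). I carry it across to ramekin0.

```bash
python3 -m crank '[{"translation":[0.008,0.035,0],"spin":0},{"translation":[0.016,0.07,0],"spin":0},{"translation":[0.024,0.105,0],"spin":0},{"translation":[0.032,0.14,0],"spin":0},{"translation":[0.04,0.175,0],"spin":0},{"translation":[0.046,0.21,0],"spin":0},{"translation":[0.05,0.234,0],"spin":0},{"translation":[0.05,0.234,0],"spin":0}]'
python3 -m crank '[{"translation":[0,0,-0.03],"spin":0},{"translation":[0,0,-0.06],"spin":0},{"translation":[0,0,-0.09],"spin":0},{"translation":[0,0,-0.105],"spin":0},{"translation":[0,0,-0.11],"spin":0},{"translation":[0,0,-0.11],"spin":0},{"translation":[0,0,-0.11],"spin":0}]'
```

```text
time_s: 18.3
position: [0.4787, 0.1222, 0.1729]
eef_rot: [-3.139, 0.004, 0.235]
ft_force: [-0.7, 0.2, -1.1]
grip_width: 0.0669
time_s: 18.88
position: [0.48, 0.1178, 0.065]
eef_rot: [-3.142, 0.001, 0.229]
ft_force: [0.7, 0.2, -0.9]
grip_width: 0.0667
```

```bash
python3 -m crank '[{"translation":[0.002,0,0],"spin":0},{"translation":[0.002,0,-0.01],"spin":0},{"translation":[0.002,0,-0.02],"spin":0},{"translation":[0.002,0,-0.028],"spin":0},{"translation":[0.002,0,-0.034],"spin":0},{"translation":[0.002,0,-0.036],"spin":0},{"translation":[0.002,0,-0.036],"spin":0}]'
```

```text
time_s: 19.47
position: [0.4827, 0.1199, 0.0313]
eef_rot: [-3.138, -0.0, 0.229]
ft_force: [-6.4, 4.7, 17.2]
grip_width: 0.0671
```

```bash
python3 -m crank '[{"translation":[0,0,0.002],"spin":0},{"translation":[0,0,0.002],"spin":0},{"translation":[0,0,0.002],"spin":0}]'
python3 -m crank '[{"translation":[0,0,0],"spin":0},{"translation":[0,0,0],"spin":0},{"translation":[0,0,0],"spin":0},{"translation":[0,0,0],"spin":0},{"translation":[0,0,0.03],"spin":0},{"translation":[0,0,0.07],"spin":0},{"translation":[0,0,0.11],"spin":0},{"translation":[-0.02,0,0.15],"spin":0}]' 95
python3 - <<'E'
from h import *
s=snap('wrist'); s=snap('wrist'); save(s,'w5'); st(); P=pts(s)
for lo,hi in((.034,.0445),(.0455,.06)):
  k=(P[...,2]>lo)&(P[...,2]<hi)&(abs(P[...,0]-.482)<.06)&(abs(P[...,1]-.118)<.06)
  if k.sum()>5: print('ram',lo,k.sum(),cv2.minEnclosingCircle(P[k][:,:2].astype(np.float32)),np.percentile(P[k][:,2],[5,50,95]))
Q=P[k]; 
if k.sum()>20: A=np.linalg.lstsq(np.c_[Q[:,:2]-Q[:,:2].mean(0),np.ones(len(Q))],Q[:,2],rcond=None)[0]; print('tilt',A)
E
```

```text
time_s: 19.72
position: [0.4825, 0.1194, 0.0319]
eef_rot: [-3.14, -0.001, 0.229]
ft_force: [-2.6, 2.7, 7.7]
grip_width: 0.0671
time_s: 20.38
position: [0.4662, 0.1179, 0.1809]
eef_rot: [3.141, -0.004, 0.229]
ft_force: [0.7, 0.3, 0.9]
grip_width: 0.081
{'time_s': 20.483, 'position': [0.467, 0.119, 0.186], 'eef_rot': [3.139, -0.013, 0.23], 'ft_force': [0.732, -0.316, 0.13], 'grip_width': 0.081}
ram 0.034 1184 ((0.4841751158237457, 0.11809951812028885), 0.031941961497068405) [0.03502854 0.04056744 0.04313087]
ram 0.0455 1045 ((0.4820728003978729, 0.1177714467048645), 0.03358016163110733) [0.04708834 0.05172151 0.05294523]
tilt [0.01440728 0.0025454  0.05126991]
```

View pics/w5.png

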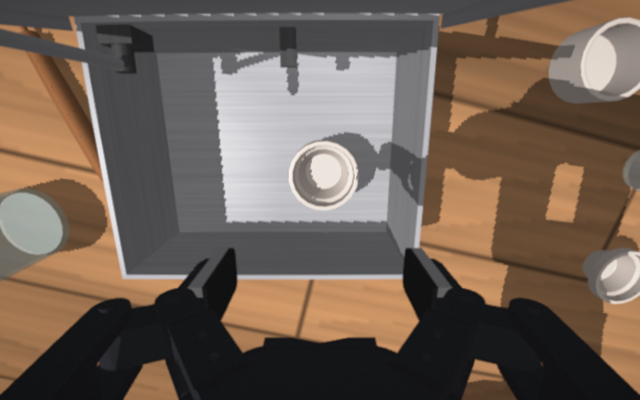

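The wrist view shows the first ramekin nested at (323,174), with its rim at z 0.052 and level. Remaining ramekin: at the right edge, (620,275). I go there.

```bash
python3 -m crank '[{"translation":[-0.003,-0.04,0],"spin":0},{"translation":[-0.006,-0.08,0],"spin":0},{"translation":[-0.01,-0.12,0],"spin":0},{"translation":[-0.014,-0.16,0],"spin":0},{"translation":[-0.016,-0.2,0],"spin":0},{"translation":[-0.018,-0.24,0],"spin":0},{"translation":[-0.02,-0.28,0],"spin":0},{"translation":[-0.022,-0.32,0],"spin":0}]' 100
python3 -m crank '[{"translation":[0,-0.038,0],"spin":0},{"translation":[0,-0.038,-0.02],"spin":0},{"translation":[0,-0.038,-0.02],"spin":0},{"translation":[0,-0.038,-0.02],"spin":0}]'
python3 - <<'E'
from h import *
s=snap('wrist'); s=snap('wrist'); st(); P=pts(s)
k=(P[...,2]>.03)&(P[...,2]<.046)&(abs(P[...,0]-.445)<.07)&(abs(P[...,1]+.24)<.07)
print('ram',k.sum(),cv2.minEnclosingCircle(P[k][:,:2].astype(np.float32)),np.percentile(P[k][:,2],[50,95]))
E
```

```text
time_s: 21.15
position: [0.4407, -0.2035, 0.1776]
eef_rot: [-3.141, 0.001, 0.229]
ft_force: [0.4, 0.8, -0.2]
grip_width: 0.0852
time_s: 21.48
position: [0.4399, -0.2389, 0.1564]
eef_rot: [-3.137, 0.003, 0.229]
ft_force: [-0.6, 0.1, 0.8]
grip_width: 0.0855
{'time_s': 21.583, 'position': [0.441, -0.239, 0.158], 'eef_rot': [-3.14, 0.001, 0.231], 'ft_force': [0.205, -0.024, 0.535], 'grip_width': 0.085}
ram 1138 ((0.4438123106956482, -0.24284577369689941), 0.033569905906915665) [0.03576684 0.03701111]
```

```bash
python3 -m crank '[{"translation":[0.003,-0.003,-0.03],"spin":0},{"translation":[0.003,-0.003,-0.06],"spin":0},{"translation":[0.003,-0.003,-0.09],"spin":0},{"translation":[0.003,-0.003,-0.1],"spin":0},{"translation":[0.003,-0.003,-0.1],"spin":0},{"translation":[0.003,-0.003,-0.1],"spin":0}]'
```

```text
time_s: 22.08
position: [0.4452, -0.2423, 0.0592]
eef_rot: [3.141, -0.0, 0.231]
ft_force: [0.5, -0.4, 0.7]
grip_width: 0.0854
```

```bash
python3 -m crank '[{"translation":[-0.001,0,-0.025],"spin":0},{"translation":[-0.001,0,-0.043],"spin":0},{"translation":[-0.001,0,-0.047],"spin":0},{"translation":[-0.001,0,-0.047],"spin":0}]'
python3 -m crank '[{"translation":[0,0,0],"spin":0},{"translation":[0,0,0],"spin":0},{"translation":[0,0,0],"spin":0},{"translation":[0,0,0],"spin":0},{"translation":[0,0,0],"spin":0}]' 40 30
python3 -m crank '[{"translation":[0,0,0.02],"spin":0},{"translation":[0,0,0.05],"spin":0},{"translation":[0,0,0.09],"spin":0},{"translation":[0,0,0.13],"spin":0},{"translation":[0,0,0.165],"spin":0},{"translation":[0.003,0.03,0.165],"spin":0},{"translation":[0.008,0.07,0.165],"spin":0},{"translation":[0.012,0.11,0.165],"spin":0}]'
python3 -m crank '[{"translation":[0.005,0.04,0],"spin":0},{"translation":[0.01,0.08,0],"spin":0},{"translation":[0.014,0.12,0],"spin":0},{"translation":[0.018,0.16,0],"spin":0},{"translation":[0.022,0.2,0],"spin":0},{"translation":[0.026,0.24,0],"spin":0},{"translation":[0.026,0.25,0],"spin":0},{"translation":[0.026,0.25,0],"spin":0}]'
```

```text
time_s: 22.42
position: [0.4441, -0.2428, 0.0123]
eef_rot: [3.141, -0.0, 0.23]
ft_force: [0.4, -0.7, -0.5]
grip_width: 0.0855
time_s: 22.83
position: [0.4454, -0.244, 0.0138]
eef_rot: [3.138, -0.003, 0.23]
ft_force: [-0.5, 1.2, 7.1]
grip_width: 0.066
time_s: 23.5
position: [0.4565, -0.1327, 0.1785]
eef_rot: [3.139, -0.003, 0.227]
ft_force: [-0.5, 1.5, -0.8]
grip_width: 0.0662
time_s: 24.17
position: [0.4814, 0.1199, 0.1769]
eef_rot: [-3.141, -0.001, 0.235]
ft_force: [-0.1, -0.5, -0.6]
grip_width: 0.066
```

```bash
python3 -m crank '[{"translation":[0,0,-0.03],"spin":0},{"translation":[0,0,-0.06],"spin":0},{"translation":[0,0,-0.085],"spin":0},{"translation":[0,0,-0.095],"spin":0},{"translation":[0,0,-0.1],"spin":0},{"translation":[0,0,-0.1],"spin":0},{"translation":[0,0,-0.1],"spin":0}]'
```

```text
time_s: 24.75
position: [0.4829, 0.1167, 0.0777]
eef_rot: [3.141, -0.002, 0.229]
ft_force: [0.1, -0.4, -1.3]
grip_width: 0.0659
```

```bash
python3 -m crank '[{"translation":[-0.001,0.001,-0.01],"spin":0},{"translation":[-0.001,0.001,-0.02],"spin":0},{"translation":[-0.001,0.001,-0.026],"spin":0},{"translation":[-0.001,0.001,-0.031],"spin":0},{"translation":[-0.001,0.001,-0.033],"spin":0},{"translation":[-0.001,0.001,-0.033],"spin":0}]'
```

```text
time_s: 25.25
position: [0.4819, 0.1184, 0.0448]
eef_rot: [3.141, -0.002, 0.23]
ft_force: [-2.9, -0.4, 9.0]
grip_width: 0.0662
```

```bash
python3 -m crank '[{"translation":[0,0,0],"spin":0},{"translation":[0,0,0],"spin":0},{"translation":[0,0,0],"spin":0},{"translation":[0,0,0],"spin":0},{"translation":[0,0,0.03],"spin":0},{"translation":[0,0,0.06],"spin":0},{"translation":[0,0,0.1],"spin":0},{"translation":[-0.02,0,0.14],"spin":0}]' 95
python3 - <<'E'
from h import *
s=snap('wrist'); s=snap('wrist'); save(s,'w6'); st(); P=pts(s)
for lo,hi in((.034,.0435),(.0445,.056),(.057,.075)):
  k=(P[...,2]>lo)&(P[...,2]<hi)&(abs(P[...,0]-.482)<.06)&(abs(P[...,1]-.118)<.06)
  if k.sum()>5: print('ram',lo,k.sum(),cv2.minEnclosingCircle(P[k][:,:2].astype(np.float32)),np.percentile(P[k][:,2],[5,50,95]))
Q=P[k]; 
if k.sum()>20: A=np.linalg.lstsq(np.c_[Q[:,:2]-Q[:,:2].mean(0),np.ones(len(Q))],Q[:,2],rcond=None)[0]; print('tilt',A)
for n in('scene','top'):
    P,l,stt,c=blobs(snap(n),box=((.3,.8),(-.5,.02)))
    for i in range(1,len(stt)):
        if stt[i,4]<60: continue
        Q=P[l==i]; zt=np.percentile(Q[:,2],97); R=Q[Q[:,2]>zt-.006][:,:2].astype(np.float32)
        print(n,'ztop %.3f'%zt,np.round(cv2.minEnclosingCircle(R)[0],3),round(cv2.minEnclosingCircle(R)[1],4))
E
```

```text
time_s: 25.92
position: [0.464, 0.118, 0.1825]
eef_rot: [3.141, -0.002, 0.229]
ft_force: [1.7, -0.8, 1.6]
grip_width: 0.0809
{'time_s': 26.017, 'position': [0.465, 0.119, 0.188], 'eef_rot': [3.14, -0.013, 0.23], 'ft_force': [1.108, -0.94, 0.818], 'grip_width': 0.081}
ram 0.034 1096 ((0.48803985118865967, 0.12021521478891373), 0.029013443738222122) [0.03408521 0.03512703 0.04249301]
ram 0.0445 1381 ((0.4839445650577545, 0.11856196075677872), 0.031808651983737946) [0.04551795 0.05219937 0.05482877]
ram 0.057 1148 ((0.4816715121269226, 0.1178254634141922), 0.03354830667376518) [0.058482   0.06378776 0.06497555]
tilt [0.01717268 0.00406339 0.06320552]
scene ztop 0.080 [ 0.566 -0.235] 0.0231
scene ztop 0.046 [ 0.648 -0.118] 0.0377
scene ztop 0.038 [ 0.671 -0.239] 0.0437
scene ztop 0.043 [ 0.781 -0.409] 0.0911
scene ztop 0.025 [ 0.775 -0.061] 0.0829
scene ztop 0.021 [ 0.799 -0.024] 0.0438
top ztop 0.025 [ 0.778 -0.062] 0.0832
top ztop 0.042 [ 0.78 -0.41] 0.0906
top ztop 0.039 [ 0.672 -0.241] 0.0437
top ztop 0.048 [ 0.649 -0.122] 0.036
top ztop 0.081 [ 0.568 -0.236] 0.0224
```

View pics/w6.png

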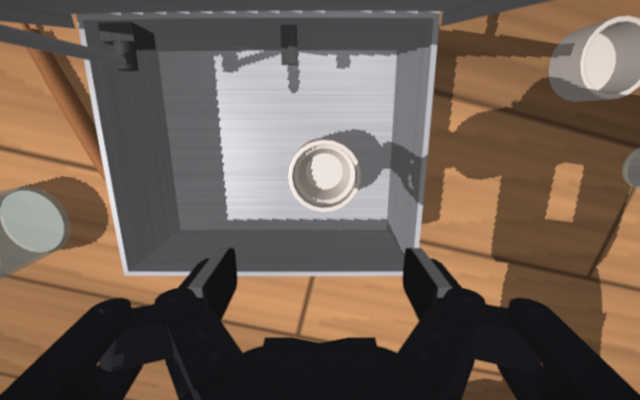

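The wrist view shows the stack at (325,175), top rim at z 0.064, axis within 1 mm and level. The dish at (600,60) is the straight one and stays. Now back to the bar.

```bash
python3 -m crank '[{"translation":[0,0,0.035],"spin":0.12},{"translation":[0,0,0.07],"spin":0.24},{"translation":[0,0,0.1],"spin":0.36},{"translation":[0,0,0.13],"spin":0.48},{"translation":[0,0,0.16],"spin":0.6},{"translation":[0,0,0.187],"spin":0.72},{"translation":[0,0,0.187],"spin":0.84},{"translation":[0,0,0.187],"spin":0.96}]' 35
python3 -m crank '[{"translation":[0.03,0.015,0],"spin":0.12},{"translation":[0.06,0.03,0],"spin":0.24},{"translation":[0.09,0.045,0],"spin":0.36},{"translation":[0.12,0.06,0],"spin":0.48},{"translation":[0.136,0.075,0],"spin":0.6},{"translation":[0.136,0.075,0],"spin":0.61},{"translation":[0.136,0.075,0],"spin":0.61},{"translation":[0.136,0.075,0],"spin":0.61}]'
```

```text
time_s: 26.78
position: [0.4629, 0.1182, 0.3679]
eef_rot: [3.141, -0.0, 1.196]
ft_force: [-0.2, -0.1, -0.5]
grip_width: 0.03
time_s: 27.45
position: [0.5973, 0.1929, 0.3654]
eef_rot: [-3.137, 0.0, 1.798]
ft_force: [0.1, -0.6, -0.9]
grip_width: 0.0298
```

```bash
python3 -m crank '[{"translation":[0.003,0.001,-0.03],"spin":0},{"translation":[0.003,0.001,-0.055],"spin":0},{"translation":[0.002,0.001,-0.07],"spin":0},{"translation":[0.001,0.001,-0.078],"spin":0},{"translation":[0.001,0.001,-0.078],"spin":0},{"translation":[0.001,0.001,-0.078],"spin":0}]'
python3 -m crank '[{"translation":[0,0,0],"spin":0},{"translation":[0,0,0],"spin":0},{"translation":[0,0,0],"spin":0},{"translation":[0,0,0],"spin":0},{"translation":[0,0,0],"spin":0}]' 0 30
```

```text
time_s: 27.95
position: [0.5987, 0.1938, 0.2904]
eef_rot: [3.141, 0.0, 1.799]
ft_force: [0.8, -0.4, 0.3]
grip_width: 0.0298
time_s: 28.37
position: [0.6001, 0.1943, 0.2921]
eef_rot: [3.138, 0.0, 1.8]
ft_force: [0.4, -0.6, 5.3]
grip_width: 0.0087
```

```bash
python3 -m crank '[{"translation":[0.006,0.001,0],"spin":0},{"translation":[0.012,0.003,-0.001],"spin":0},{"translation":[0.02,0.005,-0.003],"spin":0},{"translation":[0.028,0.007,-0.005],"spin":0},{"translation":[0.036,0.009,-0.007],"spin":0},{"translation":[0.044,0.011,-0.009],"spin":0},{"translation":[0.049,0.012,-0.01],"spin":0},{"translation":[0.049,0.012,-0.01],"spin":0}]'
python3 -m crank '[{"translation":[0,0,0],"spin":0},{"translation":[0,0,0],"spin":0},{"translation":[0,0,0],"spin":0},{"translation":[0,0,0.02],"spin":0},{"translation":[0,0,0.05],"spin":0},{"translation":[0,0,0.085],"spin":0},{"translation":[0,0,0.085],"spin":0},{"translation":[0,0,0.085],"spin":0}]' 35
python3 - <<'E'
from h import *
s=snap('scene'); P=pts(s); st()
psi=.2285; R=np.array([[np.cos(psi),-np.sin(psi)],[np.sin(psi),np.cos(psi)]]); C=np.array([.591,.193])-.1*R[:,0]
q=(P[...,:2]-C)@R
k=(P[...,2]>.15)&(P[...,2]<.29)&(q[...,0]>.05)&(q[...,0]<.125)&(abs(q[...,1]+.09)<.03)
print(k.sum(),np.polyfit(P[k][:,2]-.105,q[k][:,0]-.1,1))
k=(P[...,2]>.2)&(P[...,2]<.27)&(q[...,0]<.075)&(q[...,0]>0)&(abs(q[...,1]-.118)<.03)
if k.sum(): print('stay top',k.sum(),np.round(np.percentile(np.c_[q[k],P[k]],[5,50,95],axis=0),3).tolist())
E
```

```text
time_s: 29.03
position: [0.6486, 0.2058, 0.2819]
eef_rot: [-3.141, 0.001, 1.799]
ft_force: [-3.6, -1.7, 9.8]
grip_width: 0.0088
time_s: 29.7
position: [0.6493, 0.2067, 0.3682]
eef_rot: [3.135, 0.0, 1.8]
ft_force: [-0.3, 0.3, -0.9]
grip_width: 0.0301
{'time_s': 29.75, 'position': [0.648, 0.206, 0.365], 'eef_rot': [3.14, -0.0, 1.8], 'ft_force': [-0.936, -0.155, -0.517], 'grip_width': 0.03}
655 [0.0913868  0.00142061]
stay top 55 [[0.027, 0.117, 0.493, 0.293, 0.245], [0.045, 0.121, 0.511, 0.298, 0.248], [0.062, 0.126, 0.526, 0.305, 0.252]]
```

Lid back at 1.66 rad; stay still standing. Now to the tab.

```bash
python3 -m crank '[{"translation":[-0.02,0.01,0],"spin":-0.12},{"translation":[-0.04,0.02,0],"spin":-0.24},{"translation":[-0.06,0.03,0],"spin":-0.36},{"translation":[-0.08,0.04,0],"spin":-0.48},{"translation":[-0.1,0.05,0],"spin":-0.6},{"translation":[-0.12,0.06,0],"spin":-0.72},{"translation":[-0.138,0.07,0],"spin":-0.84},{"translation":[-0.138,0.08,0],"spin":-0.96}]' 40
python3 -m crank '[{"translation":[0,0.011,0],"spin":-0.12},{"translation":[0,0.011,0],"spin":-0.24},{"translation":[0,0.011,0],"spin":-0.36},{"translation":[0,0.011,0],"spin":-0.48},{"translation":[0,0.011,-0.02],"spin":-0.6},{"translation":[0,0.011,-0.06],"spin":-0.6},{"translation":[0,0.011,-0.06],"spin":-0.6},{"translation":[0,0.011,-0.06],"spin":-0.6}]'
```

```text
time_s: 30.42
position: [0.5063, 0.2868, 0.3627]
eef_rot: [-3.138, 0.004, 0.836]
ft_force: [1.3, 1.1, 0.2]
grip_width: 0.0342
time_s: 31.08
position: [0.507, 0.2961, 0.2993]
eef_rot: [3.14, 0.012, 0.24]
ft_force: [0.5, -0.2, 0.5]
grip_width: 0.0337
```

```bash
python3 -m crank '[{"translation":[0.003,0.001,-0.025],"spin":0},{"translation":[0.003,0.001,-0.05],"spin":0},{"translation":[0.003,0.001,-0.068],"spin":0},{"translation":[0.003,0.001,-0.073],"spin":0},{"translation":[0.003,0.001,-0.073],"spin":0}]'
python3 -m crank '[{"translation":[0,0,0],"spin":0},{"translation":[0,0,0],"spin":0},{"translation":[0,0,0],"spin":0},{"translation":[0,0,0],"spin":0},{"translation":[0,0,0],"spin":0}]' 0 30
```

```text
time_s: 31.5
position: [0.5132, 0.2982, 0.2318]
eef_rot: [3.141, 0.001, 0.24]
ft_force: [0.7, 0.5, 0.7]
grip_width: 0.0342
time_s: 31.92
position: [0.5149, 0.2976, 0.2346]
eef_rot: [3.14, -0.005, 0.239]
ft_force: [1.3, -5.7, 6.3]
grip_width: 0.0083
```

```bash
python3 -m crank '[{"translation":[0.004,-0.02,0.001],"spin":0},{"translation":[0.008,-0.038,0],"spin":0},{"translation":[0.012,-0.055,-0.004],"spin":0},{"translation":[0.016,-0.072,-0.009],"spin":0},{"translation":[0.02,-0.088,-0.017],"spin":0},{"translation":[0.024,-0.103,-0.026],"spin":0},{"translation":[0.027,-0.116,-0.037],"spin":0},{"translation":[0.03,-0.129,-0.05],"spin":0}]'
python3 -m crank '[{"translation":[0.002,-0.01,-0.014],"spin":0},{"translation":[0.004,-0.019,-0.03],"spin":0},{"translation":[0.006,-0.027,-0.046],"spin":0},{"translation":[0.007,-0.032,-0.063],"spin":0},{"translation":[0.008,-0.035,-0.081],"spin":0},{"translation":[0.008,-0.036,-0.097],"spin":0},{"translation":[0.008,-0.036,-0.099],"spin":0},{"translation":[0.008,-0.036,-0.099],"spin":0}]'
```

```text
time_s: 32.58
position: [0.5448, 0.1694, 0.183]
eef_rot: [-3.14, -0.005, 0.24]
ft_force: [2.4, 3.3, 0.5]
grip_width: 0.0086
time_s: 33.25
position: [0.5531, 0.1326, 0.0822]
eef_rot: [3.14, -0.004, 0.239]
ft_force: [3.7, -3.1, -0.4]
grip_width: 0.0086
```

```bash
python3 -m crank '[{"translation":[0,0,0],"spin":0},{"translation":[0,0,0],"spin":0},{"translation":[0,0,0],"spin":0},{"translation":[0,0,0.03],"spin":0},{"translation":[0,0,0.07],"spin":0},{"translation":[0,0,0.11],"spin":0},{"translation":[0,0,0.15],"spin":0},{"translation":[0,0,0.17],"spin":0}]' 40
python3 - <<'E'
from h import *
s=snap('wrist'); s=snap('wrist'); save(s,'w7'); st(); P=pts(s)
psi=.2285; R=np.array([[np.cos(psi),-np.sin(psi)],[np.sin(psi),np.cos(psi)]]); C=np.array([.591,.193])-.1*R[:,0]
q=(P[...,:2]-C)@R
dark=s['img'].max(2)<70
k=dark&(P[...,2]>.07)&(P[...,2]<.13)&(q[...,0]<.068)&(q[...,0]>-.02)&(abs(q[...,1]+.05)<.06)
if k.sum(): print('tab',k.sum(),np.round(np.percentile(np.c_[q[k],P[k][:,2:]],[5,50,95],axis=0),4).tolist())
k=(P[...,2]>.057)&(P[...,2]<.07)&(abs(P[...,0]-.482)<.06)&(abs(P[...,1]-.118)<.06)
print('ram',k.sum(),cv2.minEnclosingCircle(P[k][:,:2].astype(np.float32)),np.percentile(P[k][:,2],[5,50,95]))
E
```

```text
time_s: 33.92
position: [0.5529, 0.134, 0.2588]
eef_rot: [3.141, -0.008, 0.24]
ft_force: [1.6, -0.3, 0.7]
grip_width: 0.0342
{'time_s': 34.017, 'position': [0.554, 0.134, 0.259], 'eef_rot': [3.14, -0.011, 0.24], 'ft_force': [-0.428, -0.207, -0.497], 'grip_width': 0.034}
tab 271 [[0.0287, -0.0547, 0.0977], [0.0449, -0.0507, 0.0994], [0.0617, -0.0472, 0.1009]]
ram 686 ((0.48143085837364197, 0.11817603558301926), 0.03393308445811272) [0.05807889 0.06349262 0.06504129]
```

Stay lies exactly as at the start and the stack is intact. Last: the lid.

```bash
python3 -m crank '[{"translation":[0,0,0.035],"spin":0},{"translation":[0,0,0.07],"spin":0},{"translation":[0,0,0.107],"spin":0.1},{"translation":[0,0.01,0.107],"spin":0.22},{"translation":[0.01,0.02,0.107],"spin":0.34},{"translation":[0.03,0.03,0.107],"spin":0.46},{"translation":[0.05,0.04,0.107],"spin":0.58},{"translation":[0.07,0.05,0.107],"spin":0.7}]' 35
python3 -m crank '[{"translation":[0.02,0.02,0],"spin":0.12},{"translation":[0.024,0.022,0],"spin":0.24},{"translation":[0.024,0.022,0],"spin":0.36},{"translation":[0.024,0.022,0],"spin":0.48},{"translation":[0.024,0.022,0],"spin":0.6},{"translation":[0.024,0.022,0],"spin":0.72},{"translation":[0.024,0.022,0],"spin":0.84},{"translation":[0.024,0.022,0],"spin":0.86}]'
```

```text
time_s: 34.68
position: [0.6208, 0.184, 0.3579]
eef_rot: [-3.139, 0.002, 0.946]
ft_force: [-0.8, -0.4, -0.0]
grip_width: 0.0298
time_s: 35.35
position: [0.6442, 0.2055, 0.3574]
eef_rot: [-3.138, -0.001, 1.803]
ft_force: [-0.8, 0.2, 0.5]
grip_width: 0.0297
```

```bash
python3 -m crank '[{"translation":[0.003,0,-0.03],"spin":0},{"translation":[0.003,0,-0.06],"spin":0},{"translation":[0.003,0,-0.075],"spin":0},{"translation":[0.003,0,-0.08],"spin":0},{"translation":[0.003,0,-0.08],"spin":0},{"translation":[0.003,0,-0.08],"spin":0}]'
python3 -m crank '[{"translation":[0,0,0],"spin":0},{"translation":[0,0,0],"spin":0},{"translation":[0,0,0],"spin":0},{"translation":[0,0,0],"spin":0},{"translation":[0,0,0],"spin":0}]' 0 30
python3 - <<'E'
import numpy as np
psi=0.2285; c,s=np.cos(psi),np.sin(psi)
f=lambda t:(-.190*np.cos(t)+.043*np.sin(t), .190*np.sin(t)+.043*np.cos(t))
def tab(a,ts):
    x0,z0=f(a)
    for t in ts:
        x,z=f(t); print(round(t,2),np.round([(x-x0)*c,(x-x0)*s,z-z0],3).tolist())
tab(1.65,[1.6,1.52,1.44,1.36,1.28,1.2,1.12,1.04]);tab(1.04,[.96,.88,.8,.72,.64,.56,.48,.4]);tab(.4,[.34,.28,.22,.16,.11,.07,.04,.01,0])
E
```

```text
time_s: 35.85
position: [0.6481, 0.2054, 0.28]
eef_rot: [3.142, -0.0, 1.799]
ft_force: [-0.0, 0.2, 0.3]
grip_width: 0.0302
time_s: 36.27
position: [0.6488, 0.2054, 0.2822]
eef_rot: [3.138, 0.0, 1.8]
ft_force: [-1.7, -0.9, 6.3]
grip_width: 0.0085
1.6 [-0.009, -0.002, 0.003]
1.52 [-0.024, -0.006, 0.006]
1.44 [-0.039, -0.009, 0.008]
1.36 [-0.054, -0.013, 0.009]
1.28 [-0.069, -0.016, 0.008]
1.2 [-0.084, -0.02, 0.007]
1.12 [-0.099, -0.023, 0.004]
1.04 [-0.114, -0.027, -0.0]
0.96 [-0.014, -0.003, -0.005]
0.88 [-0.028, -0.007, -0.012]
0.8 [-0.041, -0.01, -0.019]
0.72 [-0.054, -0.013, -0.028]
0.64 [-0.066, -0.015, -0.038]
0.56 [-0.077, -0.018, -0.048]
0.48 [-0.087, -0.02, -0.06]
0.4 [-0.097, -0.022, -0.072]
0.34 [-0.006, -0.001, -0.01]
0.28 [-0.012, -0.003, -0.02]
0.22 [-0.017, -0.004, -0.03]
0.16 [-0.022, -0.005, -0.041]
0.11 [-0.025, -0.006, -0.05]
0.07 [-0.028, -0.006, -0.057]
0.04 [-0.029, -0.007, -0.063]
0.01 [-0.03, -0.007, -0.069]
0 [-0.031, -0.007, -0.071]
```

```bash
python3 -m crank '[{"translation":[-0.009,-0.002,0.003],"spin":0},{"translation":[-0.024,-0.006,0.006],"spin":0},{"translation":[-0.039,-0.009,0.008],"spin":0},{"translation":[-0.054,-0.013,0.009],"spin":0},{"translation":[-0.069,-0.016,0.008],"spin":0},{"translation":[-0.084,-0.02,0.007],"spin":0},{"translation":[-0.099,-0.023,0.004],"spin":0},{"translation":[-0.114,-0.027,0],"spin":0}]'
python3 -m crank '[{"translation":[-0.014,-0.003,-0.005],"spin":0},{"translation":[-0.028,-0.007,-0.012],"spin":0},{"translation":[-0.041,-0.01,-0.019],"spin":0},{"translation":[-0.054,-0.013,-0.028],"spin":0},{"translation":[-0.066,-0.015,-0.038],"spin":0},{"translation":[-0.077,-0.018,-0.048],"spin":0},{"translation":[-0.087,-0.02,-0.06],"spin":0},{"translation":[-0.097,-0.022,-0.072],"spin":0}]'
python3 -m crank '[{"translation":[-0.006,-0.001,-0.01],"spin":0},{"translation":[-0.012,-0.003,-0.02],"spin":0},{"translation":[-0.017,-0.004,-0.03],"spin":0},{"translation":[-0.022,-0.005,-0.041],"spin":0},{"translation":[-0.025,-0.006,-0.05],"spin":0},{"translation":[-0.028,-0.006,-0.057],"spin":0},{"translation":[-0.029,-0.007,-0.06],"spin":0},{"translation":[-0.029,-0.007,-0.06],"spin":0}]'
```

```text
time_s: 36.93
position: [0.5336, 0.1783, 0.2804]
eef_rot: [3.14, -0.0, 1.8]
ft_force: [-0.3, 1.6, -1.4]
grip_width: 0.0084
time_s: 37.6
position: [0.436, 0.1553, 0.207]
eef_rot: [-3.141, 0.002, 1.8]
ft_force: [1.9, -2.0, -3.6]
grip_width: 0.0082
time_s: 38.27
position: [0.4079, 0.149, 0.1468]
eef_rot: [-3.141, 0.0, 1.8]
ft_force: [1.1, -3.6, -2.5]
grip_width: 0.0086
```

```bash
python3 -m crank '[{"translation":[0,0,-0.003],"spin":0},{"translation":[-0.001,0,-0.006],"spin":0},{"translation":[-0.001,0,-0.008],"spin":0},{"translation":[-0.001,0,-0.01],"spin":0},{"translation":[-0.001,0,-0.012],"spin":0},{"translation":[-0.001,0,-0.012],"spin":0}]'
```

```text
time_s: 38.77
position: [0.4056, 0.1485, 0.1367]
eef_rot: [-3.136, 0.001, 1.8]
ft_force: [-8.1, -7.0, 9.1]
grip_width: 0.0085
```

```bash
python3 -m crank '[{"translation":[0,0,0],"spin":0},{"translation":[0,0,0],"spin":0},{"translation":[0,0,0],"spin":0},{"translation":[0,0,0],"spin":0},{"translation":[0,0,0.03],"spin":0},{"translation":[0,0,0.07],"spin":0},{"translation":[0,0,0.11],"spin":0},{"translation":[-0.02,-0.03,0.13],"spin":0}]' 60
python3 -m crank '[{"translation":[0,-0.04,0],"spin":0},{"translation":[0,-0.08,0],"spin":0},{"translation":[0,-0.12,0],"spin":0},{"translation":[0,-0.16,0],"spin":0},{"translation":[0,-0.2,0],"spin":0},{"translation":[0,-0.24,0],"spin":0},{"translation":[0,-0.24,0],"spin":0},{"translation":[0,-0.24,0],"spin":0}]'
python3 - <<'E'
from h import *
st(); s=snap('top'); save(s,'t9'); P=pts(s)
psi=.2285; R=np.array([[np.cos(psi),-np.sin(psi)],[np.sin(psi),np.cos(psi)]]); C=np.array([.591,.193])-.1*R[:,0]
q=(P[...,:2]-C)@R
k=(abs(q[...,0])<.09)&(abs(q[...,1])<.115)&(P[...,2]>.08)&(P[...,2]<.125)
A=np.linalg.lstsq(np.c_[q[k],np.ones(k.sum())],P[k][:,2],rcond=None)[0]; print('lid plane',k.sum(),A,np.median(P[k][:,2]))
k=(P[...,2]>.14)&(P[...,2]<.17)&(abs(q[...,0]+.09)<.03)&(abs(q[...,1])<.06); print('bar',k.sum(),cv2.minAreaRect(P[k][:,:2].astype(np.float32)),P[k][:,2].max())
for n in('scene',):
    P,l,stt,c=blobs(snap(n),box=((.3,.8),(-.5,.02)))
    for i in range(1,len(stt)):
        if stt[i,4]<60: continue
        Q=P[l==i]; zt=np.percentile(Q[:,2],97); R=Q[Q[:,2]>zt-.006][:,:2].astype(np.float32)
        print(n,'ztop %.3f'%zt,np.round(cv2.minEnclosingCircle(R)[0],3),round(cv2.minEnclosingCircle(R)[1],4))
E
```

```text
time_s: 39.43
position: [0.3917, 0.122, 0.2717]
eef_rot: [3.13, -0.001, 1.804]
ft_force: [0.8, -1.7, 1.3]
grip_width: 0.0513
time_s: 40.1
position: [0.3871, -0.1225, 0.2659]
eef_rot: [3.141, -0.001, 1.795]
ft_force: [-0.3, 0.7, 0.7]
grip_width: 0.0513
{'time_s': 40.1, 'position': [0.387, -0.123, 0.266], 'eef_rot': [3.141, -0.001, 1.795], 'ft_force': [-0.252, 0.678, 0.664], 'grip_width': 0.051}
lid plane 4332 [ 0.00023282 -0.00081024  0.10934266] 0.10931802044498418
bar 127 ((0.40683767199516296, 0.14704042673110962), (0.010005483403801918, 0.10815838724374771), 13.219657897949219) 0.15974548110409081
scene ztop 0.080 [ 0.567 -0.235] 0.0229
scene ztop 0.047 [ 0.648 -0.116] 0.0368
scene ztop 0.038 [ 0.67 -0.24] 0.0439
scene ztop 0.042 [ 0.777 -0.409] 0.0925
scene ztop 0.024 [ 0.781 -0.075] 0.0687
```

View pics/t9.png

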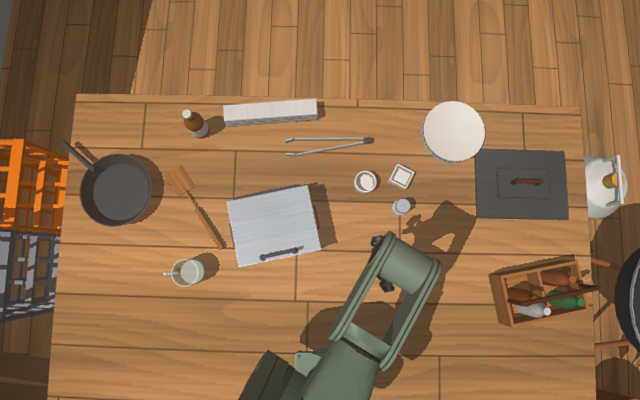

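The lid is flat, with its plane and bar back at the starting readings. The other dishes and items are where they were, and the arm is clear at about (390,270).

```bash
python3 -c "
from workcell import arm
print(arm.sign_off())"
```

```text
the job is handed in; nothing more can be done
None
```

The job is handed in: both loose ramekins present in this run are nested on the one in the chest, and the lid is shut. I threw the lid back, raised the stay, rested the lid on it and let go at about 1.39 rad. After nesting the ramekins I took the lid off the stay, folded the stay and lowered the lid in the fingers, about 40 s in all.

Last checks:
- **Lid:** flat to within 0.001 rad, with the bar back at its starting position. It was held all the way down, so it did not slam.
- **Stay:** the tab read the same height lying down as at the start. This was seen just before the lid was closed.
- **Stack:** top rim at 64 mm as expected, level to about 0.02 rad, axis within about 1 mm. I could not see it once the lid was shut.
- **Bystanders:** the straight dish, square dish and jar were within about 2 mm of their starting positions. The cup, spatula and tongs looked unmoved in the last picture.

No check failed or disagreed. The first placing met about 17 N of upward force, and the ramekin had settled fully when I looked afterwards. I viewed 13 pictures.

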